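Load the medicine carrier and drop its gate latch

ROBOT

A 7-joint arm with a two-finger parallel gripper is mounted at the origin on the work surface. World frame = base frame: x ahead of the robot, y to its left, z up, the work surface at z = 0. Lengths are in m, angles in rad, forces in N, time in s.
With the tool pointing down it reaches from about 0.425 to 0.8 m from the base axis. Payload 8.3 kg.
Tool frame: the origin (TCP) lies at the very end of the fingers, on their centre line; the grasp point (between the pads) lies 19 mm behind it (r.grip_depth is the distance from the TCP to the grasp point, in m); z points along the fingers, y is the line along which they close (so a half turn about z gives the same grasp; the last joint's range is limited). The gripper opens to 85 mm and grips with 20 to 120 N. Pads are 22 mm wide; open, the fingers measure 114 mm over their backs; the gripper's body (76 mm by 85 mm) begins 54 mm behind the grasp point. The pads swing forward as they close: fully open they stand 13 mm farther back than shut.
Start: joints at [1.207, 0.383, 0.016, 1.37, -0.006, 1.388, -0.046], TCP at [0.185, -0.597, 0.231] pointing down, gripper open.
Joint ranges: [-2.95, 2.95], [-0.25, 2.06], [-1.52, 1.56], [0.18, 2.33], [-1.44, 4.58], [0.02, 2.06], [-3.01, 3.01]. Speed limits (rad/s): [2.39, 2.39, 3.01, 3.01, 3.14, 3.14, 3.14].

INTERFACE

Orientations are given as a 3x3 rotation matrix whose columns are the frame's x, y, z axes.
In Python, from workcell import r gives the robot as it stands. The module is installed in compiled form; this text tells all that it offers.
- The arm moves only by the tool move_arm, never from a script. Its argument "targets" is a list of rows, each an object with "dp": the shift along the tool's x, y, z in units of 0.05 m (1.0 is 0.05 m), a list of three; "angular": the turn, a rotation vector about the tool's x, y, z in units of 45 degrees (1.0 is 45 degrees), a list of three; "gripper": the opening in per cent of the stroke, from 0 (shut) to 100 (fully open). A call has 1 to 5 rows; each row shifts and turns the commanded pose from where the row before left it, along the tool's axes as they then stand; what a row does not reach is not made up. A row lasts 1/10 s, in which the tool goes at most 50 mm and 8.59 degrees, less where a joint would pass 70% of its speed; a pose out of reach is approached as far as the arm can. A call with a number of a shift or a turn outside -1 to 1 is refused whole. A call with a gripper value outside its range is refused whole. The fingers move at their own pace and stop on an object; "grip_force" is the grip in N (left out, the last holds). Time passes only in rows, so rows that do not move let the fingers close. It gives the time, the measured TCP pose, the force, the opening and the grip force at its end, in the units of the state.
- r.read_state(): the state, without advancing time (a new reading comes with each control period).
- r.read_camera(name): name is "side" or "top"; returns a dict with "pixels" (400x640x3 uint8, red, green, blue), "depth" (400x640 float32, m along the optical axis (not along the pixel's ray), 0 where there is no reading), "vfov" (degrees; the focal length in pixels is half the picture's height over the tangent of half this angle, whatever the lens; pixels are square), "cx", "cy" (the principal point, pixels), "view" (4x4, takes a point from world to camera coordinates). Camera axes: x right, y down, z forward; pixel columns grow to the right and rows downward; lengths in m; the calibration is good to about 2 mm. A picture is of the moment at which its call begins.
- r.hand_in(): hands the job in; it is judged then, once.
The state is a dict: "clock": time; "qpos": joint angles; "qd": joint speeds; "tau": joint torques, N m; "eef_pos": TCP position; "ee_rot": TCP orientation; "force": force on the tool from outside, world axes, zero at the start; "ft_torque": the same for the moment, N m; "finger_gap": opening from 0.0 (shut) to 1.0 (fully open); "grip_force": force on a finger pad.
Only numpy, scipy, OpenCV 4.12 (cv2) and the standard library are available. Lean on these libraries where they do the work, as an engineer would, in place of code of your own. Each camera call takes 0.05 s, during which the arm holds its last target. There are 200 camera calls.

TASK

Lift the clear cover off the stock tray and stand it upright on the sheet of paper beside it, then move every small white pot from the tray into the open carrier, standing upright on its floor; do not drop the pots. When all are in, raise the latch bar on the carrier's gate, swing the gate shut with the bar passing over the keeper, and let the bar drop down into the keeper's notch; finally put the cover back squarely and fully home on the tray, leaving the other things on the table where they are.

Things in the scene. Friction and masses are not known exactly. Their poses are not given: they have to be found in the camera images.
- tray: wooden stock tray, fixed to the table, on the robot's right (-y): base plate 268 mm (its x) by 130 mm (its y), 6 mm thick, with a rim 6 mm wide and 10 mm high above the plate round the edge (the plate inside the rim is 256 by 118 mm). Origin: centre of the underside; the pots and the cover stand on the plate 6 mm above it.
- cover: loose clear cover, an upside-down open box 248 mm (its x) by 110 mm (its y), 60 mm high, walls 4 mm, 300 g; a steel grip in its middle is an upright blade 70 mm long (along the cover's x), 12 mm thick (y), from 60 to 92 mm above the lower edge. Origin: centre of its lower edge plane, z up. Starts over the pots on the tray's plate, inside the rim with 4 mm play; lift it 50 mm to clear the pots.
- sheet: sheet of white paper flat on the table between tray and carrier, 297 mm (its x) by 210 mm (its y), under 1 mm thick, fixed, its middle free. Origin: its centre.
- pot_a: closed white porcelain medicine pot, 110 g, round, squat, 48 mm diameter in the straight-sided body from 3 to 24 mm above its underside, lid of 46 mm above it, 38 mm high over all, lid fixed on. Origin: centre of the underside, z up. Three or all four are present, in a row along the tray's x at about -87, -29, 29 or 87 mm, under the cover at the start; absent ones read None.
- pot_b: closed white porcelain medicine pot, 110 g, round, squat, 48 mm diameter in the straight-sided body from 3 to 24 mm above its underside, lid of 46 mm above it, 38 mm high over all, lid fixed on. Origin: centre of the underside, z up. Three or all four are present, in a row along the tray's x at about -87, -29, 29 or 87 mm, under the cover at the start; absent ones read None.
- pot_c: closed white porcelain medicine pot, 110 g, round, squat, 48 mm diameter in the straight-sided body from 3 to 24 mm above its underside, lid of 46 mm above it, 38 mm high over all, lid fixed on. Origin: centre of the underside, z up. Three or all four are present, in a row along the tray's x at about -87, -29, 29 or 87 mm, under the cover at the start; absent ones read None.
- pot_d: closed white porcelain medicine pot, 110 g, round, squat, 48 mm diameter in the straight-sided body from 3 to 24 mm above its underside, lid of 46 mm above it, 38 mm high over all, lid fixed on. Origin: centre of the underside, z up. Three or all four are present, in a row along the tray's x at about -87, -29, 29 or 87 mm, under the cover at the start; absent ones read None.
- carrier: open-topped plywood carrier, fixed to the table, on the robot's left (+y): 230 mm (its x) by 152 mm (its y), floor top 8 mm above the table, walls 8 mm thick and 45 mm high on its +x, -x and +y sides (inside about 214 by 140 mm), the gate on its -y side. Origin: centre of the underside.
- gate (a joint): gate of the carrier, a plywood board 8 mm thick, top edge 64 mm above the table, on an upright hinge at the carrier's +x, -y corner: 0 = shut along the carrier's -y side, grows as the free end swings away from the carrier (counter-clockwise from above) up to 1.4 rad. When shut it runs from the hinge along the carrier's -x direction. Stays where it is left (0.06 Nm of friction).
- latch_bar (a joint): angle of the steel gravity latch bar on top of the gate: 0 = level, at rest; grows to 0.7 rad as its free end is lifted in the gate's plane; falls back when released. Bar 8 mm thick, 12 mm high, 160 g, pivot 85 mm from the gate hinge along the gate and 80 mm above the table; its free end reaches 235 mm from the gate hinge, past the gate's end. The level bar's underside is 75 mm above the table.
- bar_tab (a point): middle of the upright tab by which the latch bar is gripped: tab 24 mm along the bar, 10 mm thick across it (across the gate), from 87 to 129 mm above the table when the bar is level; this point is 115 mm above the table and 78 mm from the bar's pivot along the bar, so 163 mm from the gate hinge.
- gate_hinge (a point): point on the upright hinge axis of the gate at table height; fixed to the carrier at (+110, -80, 0) mm in the carrier's frame, with the carrier's axes.
- keeper (a point): point over the notch at lip-top height; at (-118, -80, 89) mm in the carrier's frame. Dark steel post, 24 mm along the carrier's x: outer lip on its -y side (9 mm thick, top 89 mm above the table), notch 18 mm wide (floor at 73 mm), taller inner cheek (top 113 mm). The bar must be lifted 0.14 rad or more to pass over the lip (0.25 is comfortable) and drops into the notch with the gate at 0.
- brown_bottle: brown glass bottle, 56 mm diameter, 120 mm high, not part of the job
- clear_bottle: clear glass bottle, 64 mm diameter, 130 mm high, not part of the job
- tall_can: plain metal can, 60 mm diameter, 90 mm high, not part of the job
- bowl: white mixing bowl, 110 mm diameter, 45 mm high, not part of the job
- spatula: spoon with wooden handle, 170 mm long, not part of the job
- pill_box: cardboard box 90 x 60 x 40 mm, not part of the job

How it is judged:
On the way, in this order (a step that is already met when the one before it is completed fails the run):
1. the cover stands upright on the sheet of paper, released (x of cover in the frame of sheet between -0.08 and 0.08 m and y of cover in the frame of sheet between -0.06 and 0.06 m and height (world z) of cover below 0.006 m and angle between cover's own z axis and vertical below 0.1 rad and linear speed of cover below 0.05 m/s and contact force between the fingers and cover below 0.2 N), for 0.2 s.
2. every pot stands upright on the carrier's floor, released (x of pot_a in the frame of carrier between -0.095 and 0.095 m and y of pot_a in the frame of carrier between -0.065 and 0.065 m and z of pot_a in the frame of carrier between 0.003 and 0.014 m and angle between each of pot_a, pot_b, pot_c, pot_d's own z axis and vertical below 0.2 rad and linear speed of each of pot_a, pot_b, pot_c, pot_d below 0.05 m/s and contact force between the fingers and pot_a below 0.2 N and x of pot_b in the frame of carrier between -0.095 and 0.095 m and y of pot_b in the frame of carrier between -0.065 and 0.065 m and z of pot_b in the frame of carrier between 0.003 and 0.014 m and contact force between the fingers and pot_b below 0.2 N and x of pot_c in the frame of carrier between -0.095 and 0.095 m and y of pot_c in the frame of carrier between -0.065 and 0.065 m and z of pot_c in the frame of carrier between 0.003 and 0.014 m and contact force between the fingers and pot_c below 0.2 N and x of pot_d in the frame of carrier between -0.095 and 0.095 m and y of pot_d in the frame of carrier between -0.065 and 0.065 m and z of pot_d in the frame of carrier between 0.003 and 0.014 m and contact force between the fingers and pot_d below 0.2 N), for 0.2 s.
3. the gate is shut with the latch bar held up over the keeper (value of joint gate below 0.06 rad and value of joint latch_bar above 0.1 rad), for 0.05 s.
4. the latch bar has dropped into the notch with the gate shut (value of joint gate below 0.045 rad and value of joint latch_bar below 0.04 rad), for 0.2 s.
At the end, for the whole second after the job is handed in: the cover is back on the tray's plate inside the rim (within 10 mm, square within 0.12 rad, level), every pot present stands upright (tilt under 0.2 rad) on the carrier's floor, the gate is shut (under 0.045 rad) and the latch bar lies down in the notch (under 0.04 rad); all at rest (all of step 2 and all of step 4 and x of cover in the frame of tray between -0.01 and 0.01 m and y of cover in the frame of tray between -0.01 and 0.01 m and z of cover in the frame of tray between 0.002 and 0.009 m and angle between cover's own z axis and vertical below 0.05 rad and angle between the x axis of cover and the x axis of tray, either way round below 0.12 rad and linear speed of cover below 0.03 m/s and contact force between the fingers and cover below 0.2 N); the robot touches nothing.
It fails at once if one of the other things on the table was pushed more than 40 mm or knocked over (distance of any of brown_bottle, clear_bottle, tall_can, bowl, spatula, pill_box from where it was at the start of the episode above 0.04 m or angle between any of brown_bottle, clear_bottle, tall_can, bowl, pill_box's own z axis and vertical above 0.6 rad).
It fails at once if a pot was dropped from a height (lands faster than 1.1 m/s, some 6 cm) ((linear speed of pot_a above 1.1 m/s and height (world z) of pot_a below 0.035 m) or (linear speed of pot_b above 1.1 m/s and height (world z) of pot_b below 0.035 m) or (linear speed of pot_c above 1.1 m/s and height (world z) of pot_c below 0.035 m) or (linear speed of pot_d above 1.1 m/s and height (world z) of pot_d below 0.035 m)).
Of pot_a, pot_b, pot_c, pot_d only 3 to 4 are there at a start; the rules pass over those that are not, and their reading is None.
At some moment in a run one of cover, pot_a, pot_b, pot_c, pot_d may be knocked a few centimetres aside while the robot is not near it.
It also fails if it takes over 200 s, if anything falls off the work surface, if the arm or the gripper's body presses on something with over 40 N, if the wrist force passes 120 N, or if a joint passes its speed limit or range.

## Working session

There is one attempt and no reset: what is moved stays moved. The work goes in short steps, Python scripts to look and compute and a tool call to move; the robot and the scene stay as the last step left them, time stands still between calls to the robot, and variables do not carry over. Pictures are saved under pics/ and viewed, at most 14 in all, crops included, and the job is handed in when it is done.

Besides the shell and the picture viewer there is one more tool, called after "Emit:" by a JSON object that holds its "method" and its "body". move_arm: Moves the arm, as the interface text tells. Its arguments: {"type":"object","properties":{"targets":{"type":"array","items":{"type":"object","properties":{"dp":{"type":"array","items":{"type":"number"}},"angular":{"type":"array","items":{"type":"number"}},"gripper":{"type":"number"}}}},"grip_force":{"type":"number"}},"required":["targets"]}

```bash
mkdir -p pics; cat > h.py <<'E'
import numpy as np, cv2
from workcell import r
def snap(name,fn=None):
    c=r.read_camera(name)
    if fn: cv2.imwrite('pics/'+fn,c['pixels'][:,:,::-1])
    return c
def cloud(c):
    h,w=c['depth'].shape; f=h/2/np.tan(np.radians(c['vfov'])/2)
    u,v=np.meshgrid(np.arange(w),np.arange(h)); d=c['depth']
    p=np.stack([(u-c['cx'])/f*d,(v-c['cy'])/f*d,d],-1)
    V=np.array(c['view']); R=V[:3,:3];t=V[:3,3]
    P=(p-t)@R; P[d==0]=np.nan
    return P
def proj(c,X):
    V=np.array(c['view']);h=c['depth'].shape[0]; f=h/2/np.tan(np.radians(c['vfov'])/2)
    p=np.atleast_2d(X)@V[:3,:3].T+V[:3,3]
    return np.c_[p[:,0]/p[:,2]*f+c['cx'],p[:,1]/p[:,2]*f+c['cy']]
def st():
    s=r.read_state(); print('t',s['clock'],'p',np.round(s['eef_pos'],4),'F',np.round(s['force'],1),'gap',round(s['finger_gap'],3),'gf',s['grip_force']);print(np.round(s['ee_rot'],3)); return s
E
python3 - <<'E'
from h import *
s=st();print(s['qpos'])
for n in('top','side'):
    c=snap(n,n+'0.png');P=cloud(c);np.save(n+'0.npy',P);print(n,c['vfov'],c['cx'],c['cy'],np.round(c['view'],3))
    import pickle;pickle.dump(c,open(n+'0.pkl','wb'))
E
```

```text
t 0.0 p [ 0.1851 -0.5964  0.2303] F [ 0.4 -0.6  0.7] gap 1.001 gf 0.0
[[ 0.955  0.296 -0.001]
 [ 0.296 -0.955  0.002]
 [-0.    -0.002 -1.   ]]
[ 1.20711394  0.38426258  0.01638211  1.37115659 -0.00632768  1.38819317
 -0.04648673]
top 50.78934260849647 312.6246198560528 207.4272312311535 [[ 3.500e-02 -9.990e-01 -1.000e-03  7.500e-02]
 [-9.760e-01 -3.400e-02 -2.150e-01  5.850e-01]
 [ 2.150e-01  8.000e-03 -9.770e-01  1.054e+00]
 [ 0.000e+00  0.000e+00  0.000e+00  1.000e+00]]
side 55.780828566416545 317.997190494954 198.317246215491 [[-0.961 -0.277 -0.009  0.568]
 [-0.176  0.633 -0.754  0.123]
 [ 0.214 -0.723 -0.657  1.035]
 [ 0.     0.     0.     1.   ]]
```

View pics/top0.png

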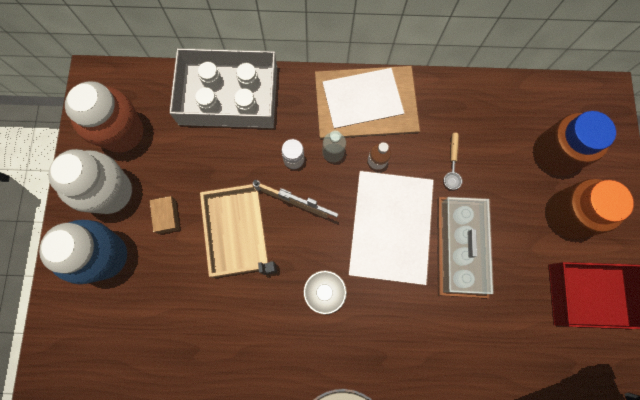

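View pics/side0.png

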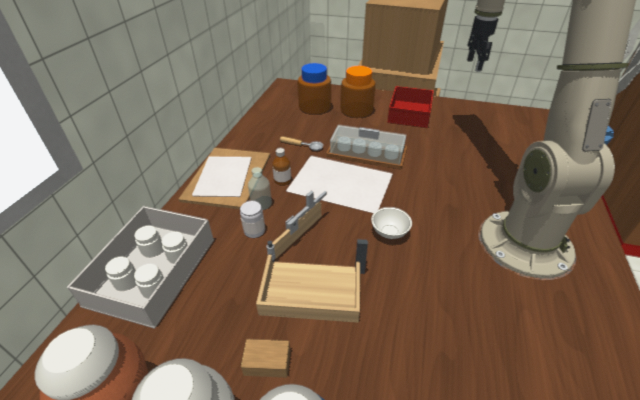

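```bash
python3 - <<'E'
from h import *
import pickle
c=pickle.load(open('top0.pkl','rb'));P=np.load('top0.npy');Z=P[...,2]
def rect(m,n):
    q=P[m][:,:2].astype(np.float32);(cx,cy),(w,h),a=cv2.minAreaRect(q);print(n,len(q),'c',round(cx,4),round(cy,4),'wh',round(w,3),round(h,3),'ang',round(a,1),'z',np.round(np.nanpercentile(P[m][:,2],[2,50,98]),3))
def box(u0,u1,v0,v1):
    m=np.zeros(Z.shape,bool);m[v0:v1,u0:u1]=1;return m
g=c['pixels'].astype(int)
rect(box(345,438,168,288)&(g.min(-1)>150)&(Z<.01),'sheet')
rect(box(435,500,190,300)&(Z>.085),'grip')
rect(box(435,500,190,300)&(Z>.055)&(Z<.08),'covertop')
rect(box(435,500,190,300)&(Z>.009)&(Z<.022),'tray')
rect(box(198,270,180,280)&(Z>.035)&(Z<.05),'carrierwalls')
rect(box(198,275,180,280)&(Z>.004)&(Z<.055),'carrier')
rect(box(253,345,175,225)&(Z>.05),'gate+bar')
rect(box(253,345,175,225)&(Z>.1),'tab')
rect(box(253,285,255,285)&(Z>.06),'keeper')
rect(box(253,285,255,285)&(Z>.1),'cheek')
rect(box(300,350,265,320)&(Z>.03),'bowl')
rect(box(275,306,135,170)&(Z>.07),'can')
rect(box(320,348,125,165)&(Z>.04),'clearb')
rect(box(365,392,138,175)&(Z>.04),'brown')
print(np.round(P[241,460:482],3)); 
for v in range(190,300,6): print(v,np.round(Z[v,436:500:4],3))
E
```

```text
sheet 7964 c 0.5347 -0.1226 wh 0.215 0.333 ang 84.3 z [-0.004  0.001  0.005]
grip 177 c 0.4983 -0.3139 wh 0.014 0.069 ang 88.1 z [0.087 0.097 0.101]
covertop 3963 c 0.4989 -0.3144 wh 0.112 0.249 ang 89.2 z [0.06  0.066 0.071]
tray 543 c 0.5004 -0.3145 wh 0.133 0.269 ang 88.8 z [0.01  0.016 0.021]
carrierwalls 687 c 0.5207 0.301 wh 0.243 0.187 ang 5.1 z [0.037 0.044 0.049]
carrier 4983 c 0.5275 0.3039 wh 0.278 0.214 ang 3.4 z [0.004 0.009 0.047]
gate+bar 544 c 0.6022 0.1447 wh 0.242 0.02 ang 68.4 z [0.052 0.084 0.13 ]
tab 61 c 0.5841 0.0988 wh 0.024 0.01 ang 70.7 z [0.102 0.127 0.132]
keeper 167 c 0.4196 0.2066 wh 0.024 0.036 ang 10.6 z [0.066 0.086 0.116]
cheek 43 c 0.4172 0.2198 wh 0.024 0.009 ang 10.1 z [0.103 0.112 0.117]
bowl 459 c 0.364 0.0571 wh 0.107 0.106 ang 2.0 z [0.03  0.042 0.049]
can 387 c 0.7335 0.1563 wh 0.056 0.058 ang 42.1 z [0.073 0.089 0.094]
clearb 522 c 0.7575 0.0447 wh 0.063 0.058 ang 81.8 z [0.043 0.093 0.133]
brown 408 c 0.7332 -0.0801 wh 0.055 0.05 ang 73.2 z [0.045 0.085 0.122]
[[ 0.505 -0.291  0.066]
 [ 0.505 -0.293  0.066]
 [ 0.506 -0.297  0.063]
 [ 0.506 
[... 1973 characters left out ...]
 ]
268 [-0.001  0.015  0.024  0.06   0.064  0.067  0.066  0.065  0.066  0.068
  0.067  0.068  0.066  0.066 -0.005 -0.001]
274 [-0.005  0.016  0.028  0.058  0.064  0.07   0.067  0.068  0.066  0.063
  0.066  0.065  0.064  0.064 -0.001 -0.   ]
280 [0.002 0.013 0.023 0.061 0.07  0.066 0.066 0.062 0.071 0.066 0.065 0.067
 0.067 0.066 0.064 0.001]
286 [-0.001  0.014  0.024  0.057  0.065  0.064  0.066  0.068  0.067  0.064
  0.061  0.071  0.066  0.066  0.069 -0.   ]
292 [ 0.     0.015  0.007  0.021  0.036  0.051  0.062  0.066  0.066  0.063
  0.066  0.067  0.065  0.066  0.064 -0.002]
298 [-0.003 -0.001 -0.    -0.002  0.     0.001  0.004  0.002  0.     0.001
  0.002  0.001  0.001  0.002  0.003  0.001]
```

Emit:
{"method": "move_arm", "body": {"targets": [{"dp": [0, 0, 0], "angular": [0, 0, 0.135], "gripper": 60}, {"dp": [0, 0, 0], "angular": [0, 0, 0.135], "gripper": 60}, {"dp": [0, 0, 0], "angular": [0, 0, 0.135], "gripper": 60}]}}

```text
clock: 0.4
eef_pos: [0.1851, -0.5966, 0.2307]
ee_rot: [[1.0, -0.022, -0.0], [-0.022, -1.0, 0.001], [-0.0, -0.001, -1.0]]
force: [1.2, -0.3, 0.3]
finger_gap: 0.601
grip_force: 0.0
```

Emit:
{"method": "move_arm", "body": {"targets": [{"dp": [0.62, -0.56, 0.12], "angular": [0, 0, 0], "gripper": 60}, {"dp": [0.62, -0.56, 0.12], "angular": [0, 0, 0], "gripper": 60}, {"dp": [0.62, -0.56, 0.12], "angular": [0, 0, 0], "gripper": 60}, {"dp": [0.62, -0.56, 0.12], "angular": [0, 0, 0], "gripper": 60}, {"dp": [0.62, -0.56, 0.12], "angular": [0, 0, 0], "gripper": 60}]}}

```text
clock: 0.9
eef_pos: [0.3435, -0.4581, 0.2007]
ee_rot: [[1.0, -0.017, -0.0], [-0.017, -1.0, 0.001], [-0.0, -0.001, -1.0]]
force: [-0.4, -1.3, 0.4]
finger_gap: 0.6
grip_force: 0.0
```

Emit:
{"method": "move_arm", "body": {"targets": [{"dp": [0.62, -0.56, 0.12], "angular": [0, 0, 0], "gripper": 60}, {"dp": [0.62, -0.56, 0.12], "angular": [0, 0, 0], "gripper": 60}, {"dp": [0.62, -0.56, 0.12], "angular": [0, 0, 0], "gripper": 60}, {"dp": [0.62, -0.56, 0.12], "angular": [0, 0, 0], "gripper": 60}, {"dp": [0.62, -0.56, 0.12], "angular": [0, 0, 0], "gripper": 60}]}}

```text
clock: 1.4
eef_pos: [0.5008, -0.3209, 0.1707]
ee_rot: [[1.0, -0.017, -0.001], [-0.017, -1.0, 0.0], [-0.001, -0.0, -1.0]]
force: [0.2, -1.1, 0.6]
finger_gap: 0.599
grip_force: 0.0
```

Emit:
{"method": "move_arm", "body": {"targets": [{"dp": [-0.04, -0.13, 0.6], "angular": [0, 0, 0], "gripper": 50}, {"dp": [0, 0, 0.7], "angular": [0, 0, 0], "gripper": 50}, {"dp": [0, 0, 0.65], "angular": [0, 0, 0], "gripper": 50}, {"dp": [0, 0, 0], "angular": [0, 0, 0], "gripper": 0}, {"dp": [0, 0, 0], "angular": [0, 0, 0], "gripper": 0}], "grip_force": 50}}

```text
clock: 1.9
eef_pos: [0.4978, -0.3156, 0.0739]
ee_rot: [[1.0, -0.017, -0.001], [-0.017, -1.0, 0.001], [-0.001, -0.001, -1.0]]
force: [0.6, 0.4, 0.3]
finger_gap: 0.169
grip_force: 0.0
```

Emit:
{"method": "move_arm", "body": {"targets": [{"dp": [0, 0, 0], "angular": [0, 0, 0], "gripper": 0}, {"dp": [0, 0, 0], "angular": [0, 0, 0], "gripper": 0}, {"dp": [0, 0, 0], "angular": [0, 0, 0], "gripper": 0}, {"dp": [0, 0, -0.1], "angular": [0, 0, 0], "gripper": 0}, {"dp": [0, 0, -0.1], "angular": [0, 0, 0], "gripper": 0}]}}

```text
clock: 2.4
eef_pos: [0.4981, -0.3158, 0.0844]
ee_rot: [[1.0, -0.017, 0.0], [-0.017, -1.0, 0.0], [0.0, -0.0, -1.0]]
force: [0.4, 0.5, -3.5]
finger_gap: 0.127
grip_force: 51.2
```

Emit:
{"method": "move_arm", "body": {"targets": [{"dp": [0, 0, -0.4], "angular": [0, 0, 0], "gripper": 0}, {"dp": [0, 0, -0.5], "angular": [0, 0, 0], "gripper": 0}, {"dp": [0, 0, -0.4], "angular": [0, 0, 0], "gripper": 0}, {"dp": [0.1, -0.4, 0], "angular": [0, 0, 0], "gripper": 0}, {"dp": [0.1, -0.6, 0], "angular": [0, 0, 0], "gripper": 0}]}}

```text
clock: 2.9
eef_pos: [0.509, -0.2681, 0.1504]
ee_rot: [[1.0, -0.022, 0.002], [-0.022, -1.0, -0.002], [0.002, 0.002, -1.0]]
force: [-0.6, -0.0, -3.5]
finger_gap: 0.124
grip_force: 51.2
```

Emit:
{"method": "move_arm", "body": {"targets": [{"dp": [0.14, -0.8, 0], "angular": [0, 0, 0], "gripper": 0}, {"dp": [0.15, -0.8, 0], "angular": [0, 0, 0], "gripper": 0}, {"dp": [0.15, -0.8, 0], "angular": [0, 0, 0], "gripper": 0}, {"dp": [0.1, -0.46, 0], "angular": [0, 0, 0], "gripper": 0}, {"dp": [0, 0, 0.4], "angular": [0, 0, 0], "gripper": 0}]}}

```text
clock: 3.4
eef_pos: [0.5418, -0.1179, 0.1323]
ee_rot: [[1.0, -0.01, 0.007], [-0.01, -1.0, 0.001], [0.007, -0.001, -1.0]]
force: [0.5, 0.2, -3.4]
finger_gap: 0.126
grip_force: 51.3
```

Emit:
{"method": "move_arm", "body": {"targets": [{"dp": [0, 0, 0.5], "angular": [0, 0, 0], "gripper": 0}, {"dp": [0, 0, 0.4], "angular": [0, 0, 0], "gripper": 0}, {"dp": [0, 0, 0.1], "angular": [0, 0, 0], "gripper": 0}, {"dp": [0, 0, 0.06], "angular": [0, 0, 0], "gripper": 0}, {"dp": [0, 0, 0], "angular": [0, 0, 0], "gripper": 0}]}}

```text
clock: 3.9
eef_pos: [0.539, -0.1236, 0.0767]
ee_rot: [[1.0, -0.017, 0.001], [-0.017, -1.0, -0.0], [0.001, 0.0, -1.0]]
force: [0.3, -0.6, -4.3]
finger_gap: 0.126
grip_force: 51.1
```

Emit:
{"method": "move_arm", "body": {"targets": [{"dp": [0, 0, 0.1], "angular": [0, 0, 0], "gripper": 0}, {"dp": [0, 0, 0.06], "angular": [0, 0, 0], "gripper": 0}, {"dp": [0, 0, 0], "angular": [0, 0, 0], "gripper": 0}]}}

```text
clock: 4.2
eef_pos: [0.5389, -0.1235, 0.0682]
ee_rot: [[1.0, -0.017, 0.001], [-0.017, -1.0, -0.0], [0.001, 0.0, -1.0]]
force: [0.8, 0.4, -2.9]
finger_gap: 0.136
grip_force: 51.4
```

Emit:
{"method": "move_arm", "body": {"targets": [{"dp": [0, 0, 0.02], "angular": [0, 0, 0], "gripper": 0}, {"dp": [0, 0, 0], "angular": [0, 0, 0], "gripper": 40}, {"dp": [0, 0, 0], "angular": [0, 0, 0], "gripper": 40}, {"dp": [0, 0, 0], "angular": [0, 0, 0], "gripper": 40}, {"dp": [0, 0, 0], "angular": [0, 0, 0], "gripper": 40}]}}

```text
clock: 4.7
eef_pos: [0.5385, -0.1234, 0.0669]
ee_rot: [[1.0, -0.017, 0.0], [-0.017, -1.0, 0.0], [0.0, -0.0, -1.0]]
force: [0.8, 0.8, 0.0]
finger_gap: 0.401
grip_force: 0.0
```

Emit:
{"method": "move_arm", "body": {"targets": [{"dp": [0, 0, -0.3], "angular": [0, 0, 0], "gripper": 75}, {"dp": [0, 0, -0.6], "angular": [0, 0, 0], "gripper": 75}, {"dp": [0, 0, -0.8], "angular": [0, 0, 0], "gripper": 75}, {"dp": [0, 0, -0.7], "angular": [0, 0, 0], "gripper": 75}, {"dp": [0, 0, -0.2], "angular": [0, 0, 0], "gripper": 75}]}}

```text
clock: 5.2
eef_pos: [0.5404, -0.1237, 0.2014]
ee_rot: [[1.0, -0.017, 0.007], [-0.017, -1.0, -0.001], [0.007, 0.001, -1.0]]
force: [-0.1, 0.6, 0.6]
finger_gap: 0.748
grip_force: 0.0
```

```bash
cat >> h.py <<'E'
def pots(P,u,v,zmin,zmax):
    """blobs of lid-height points"""
    Z=P[...,2]; m=np.zeros(Z.shape,np.uint8); m[v[0]:v[1],u[0]:u[1]]=((Z>zmin)&(Z<zmax))[v[0]:v[1],u[0]:u[1]]
    m=cv2.morphologyEx(m,cv2.MORPH_OPEN,np.ones((3,3)))
    n,l,s,_=cv2.connectedComponentsWithStats(m)
    for i in range(1,n):
        if s[i,4]>40:
            q=P[l==i]; (x,y),rad=cv2.minEnclosingCircle(q[:,:2].astype(np.float32))
            print('blob',s[i,4],'mean',np.round(q.mean(0),4),'circ',round(x,4),round(y,4),round(rad,4))
def rect(P,m,n):
    q=P[m][:,:2].astype(np.float32);(cx,cy),(w,h),a=cv2.minAreaRect(q);print(n,len(q),'c',round(cx,4),round(cy,4),'wh',round(w,3),round(h,3),'ang',round(a,1))
E
python3 - <<'E'
from h import *
c=snap('top','top1.png');P=cloud(c);pots(P,(435,505),(185,305),.034,.05);st()
u,v=np.meshgrid(range(640),range(400));b=(u>330)&(u<440)&(v>160)&(v<300);Z=P[...,2]
rect(P,b&(Z>.05)&(Z<.075),'cover')
E
```

```text
t 5.25 p [ 0.5403 -0.1237  0.201 ] F [0.4 0.1 1. ] gap 0.749 gf 0.0
[[ 1.    -0.017  0.006]
 [-0.017 -1.    -0.001]
 [ 0.006  0.001 -1.   ]]
cover 3112 c 0.544 -0.0703 wh 0.354 0.214 ang 6.4
```

View pics/top1.png

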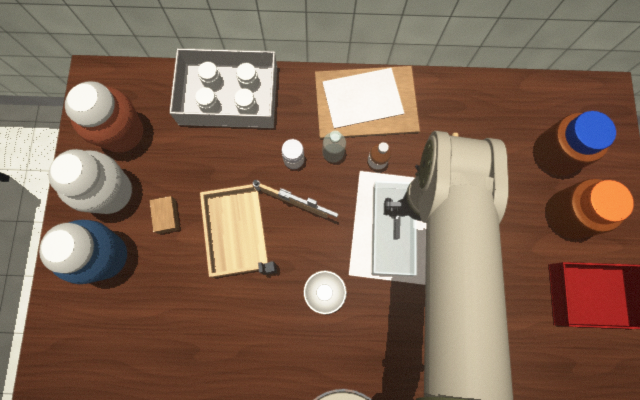

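```bash
python3 - <<'E'
from h import *
c=snap('top');P=cloud(c);
for v in range(195,300,7): print(v,np.round(P[v,440:500:4,2],3))
E
```

```text
195 [0.617 0.617 0.616 0.62  0.623   nan 0.626 0.625 0.626 0.627 0.626 0.622
 0.62  0.615 0.617]
202 [0.614 0.615 0.619 0.624 0.624 0.625 0.627 0.629 0.628 0.629 0.627 0.627
 0.622 0.618 0.618]
209 [0.613 0.617 0.622 0.626 0.626 0.629 0.63  0.63  0.632 0.63  0.63  0.629
 0.626 0.621 0.613]
216 [0.615 0.621 0.626 0.628 0.63  0.633 0.634 0.634 0.635 0.635 0.635 0.634
 0.629 0.626 0.616]
223 [0.62  0.625 0.627 0.632   nan 0.636 0.64  0.638 0.638 0.639 0.637 0.637
 0.635 0.63  0.622]
230 [0.62  0.625 0.63  0.633 0.635 0.637 0.64  0.641 0.64  0.641 0.641 0.638
 0.634 0.632 0.626]
237 [0.624 0.629 0.633 0.636 0.639 0.641 0.642 0.643 0.643 0.644 0.642 0.643
 0.639 0.636 0.631]
244 [0.627 0.631 0.635 0.638 0.641 0.643 0.645 0.646 0.646 0.647 0.646 0.645
 0.641 0.638 0.633]
251 [0.631 0.635 0.639 0.643 0.644 0.645 0.647 0.648 0.648 0.649 0.647 0.647
 0.647 0.642 0.637]
258 [0.632 0.638 0.642 0.644 0.646 0.648 0.65  0.649 0.652 0.651 0.649 0.65
 0.648 0.645 0.641]
265 [0.635 0.64  0.643 0.645 0.649 0.649 0.653 0.653 0.655 0.652 0.653 0.653
 0.651 0.647 0.644]
272 [0.639 0.641 0.646 0.648 0.651 0.653 0.656 0.655 0.656 0.657 0.655 0.655
 0.653 0.652 0.648]
279 [0.64  0.646 0.648 0.65  0.654 0.656 0.656 0.658 0.66  0.658 0.658 0.658
 0.657 0.654 0.651]
286 [0.642 0.646 0.652 0.654 0.656 0.658 0.66  0.662 0.659 0.661 0.662 0.66
 0.659 0.657 0.652]
293 [0.644 0.651 0.654 0.655 0.657 0.659 0.661 0.662 0.664 0.663 0.664 0.663
 0.66  0.659 0.656]
```

```bash
python3 - <<'E'
from h import *
c=snap('side','side1.png');P=cloud(c);Z=P[...,2]
pots(P,(290,440),(90,180),.038,.05)
m=(np.abs(P[...,0]-.5)<.13)&(np.abs(P[...,1]+.315)<.06)&(Z>.036)&(Z<.05)
q=P[m];print(len(q))
h=np.histogram(q[:,0],np.arange(.38,.62,.01));print(h[0])
img=c['pixels'][90:190,290:450,::-1];cv2.imwrite('pics/side1c.png',cv2.resize(img,None,fx=4,fy=4))
E
```

```text
blob 78 mean [ 0.5842 -0.3089  0.0438] circ 0.5859 -0.3103 0.0223
blob 75 mean [ 0.5305 -0.3107  0.0442] circ 0.5324 -0.3122 0.0232
blob 81 mean [ 0.4721 -0.3049  0.0439] circ 0.4743 -0.309 0.0241
blob 85 mean [ 0.4132 -0.3041  0.0437] circ 0.4122 -0.3073 0.0234
349
[ 0 15 23 27 21  7  0 15 25 23 22  6  0 18 23 21 19  3 11 20 23 19  8]
```

View pics/side1c.png

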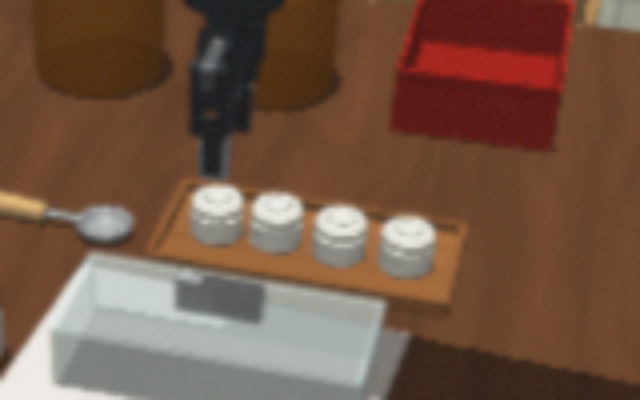

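Emit:
{"method": "move_arm", "body": {"targets": [{"dp": [0.2, 0.65, 0], "angular": [0, 0, 0], "gripper": 75}, {"dp": [0.2, 0.9, 0], "angular": [0, 0, 0], "gripper": 75}, {"dp": [0.2, 0.9, 0], "angular": [0, 0, 0], "gripper": 75}, {"dp": [0.2, 0.8, 0], "angular": [0, 0, 0], "gripper": 75}, {"dp": [0.19, 0.51, 0], "angular": [0, 0, 0], "gripper": 75}]}}

```text
clock: 5.85
eef_pos: [0.5828, -0.3162, 0.1935]
ee_rot: [[1.0, -0.021, -0.005], [-0.021, -1.0, 0.0], [-0.005, -0.0, -1.0]]
force: [-0.4, -0.4, -0.1]
finger_gap: 0.751
grip_force: 0.0
```

Emit:
{"method": "move_arm", "body": {"targets": [{"dp": [0, 0, 0.6], "angular": [0, 0, 0], "gripper": 75}, {"dp": [0, 0, 0.9], "angular": [0, 0, 0], "gripper": 75}, {"dp": [0, 0, 0.9], "angular": [0, 0, 0], "gripper": 75}, {"dp": [0, 0, 0.5], "angular": [0, 0, 0], "gripper": 75}, {"dp": [0, 0, 0], "angular": [0, 0, 0], "gripper": 75}]}}

```text
clock: 6.35
eef_pos: [0.5801, -0.3101, 0.0443]
ee_rot: [[1.0, -0.017, -0.011], [-0.017, -1.0, 0.006], [-0.011, -0.005, -1.0]]
force: [0.2, 0.8, -0.7]
finger_gap: 0.754
grip_force: 0.0
```

Emit:
{"method": "move_arm", "body": {"targets": [{"dp": [0.05, 0.03, 0], "angular": [0, 0, 0], "gripper": 75}, {"dp": [0.05, 0, 0.3], "angular": [0, 0, 0], "gripper": 75}, {"dp": [0, 0, 0.3], "angular": [0, 0, 0], "gripper": 75}, {"dp": [0, 0, 0], "angular": [0, 0, 0], "gripper": 75}]}}

```text
clock: 6.75
eef_pos: [0.5884, -0.3131, 0.0194]
ee_rot: [[1.0, -0.017, -0.003], [-0.017, -1.0, 0.002], [-0.003, -0.002, -1.0]]
force: [-0.5, 0.3, -0.8]
finger_gap: 0.747
grip_force: 0.0
```

Emit:
{"method": "move_arm", "body": {"targets": [{"dp": [-0.03, 0, 0.19], "angular": [0, 0, 0], "gripper": 75}, {"dp": [0, 0, 0], "angular": [0, 0, 0], "gripper": 75}, {"dp": [0, 0, 0], "angular": [0, 0, 0], "gripper": 30}, {"dp": [0, 0, 0], "angular": [0, 0, 0], "gripper": 30}, {"dp": [0, 0, 0], "angular": [0, 0, 0], "gripper": 30}], "grip_force": 40}}

```text
clock: 7.25
eef_pos: [0.5885, -0.314, 0.013]
ee_rot: [[1.0, -0.017, 0.001], [-0.017, -1.0, -0.0], [0.001, 0.0, -1.0]]
force: [-0.9, -0.8, 1.4]
finger_gap: 0.547
grip_force: 41.6
```

Emit:
{"method": "move_arm", "body": {"targets": [{"dp": [0, 0, 0], "angular": [0, 0, 0], "gripper": 30}, {"dp": [0, 0, -0.1], "angular": [0, 0, 0], "gripper": 30}, {"dp": [0, 0, -0.2], "angular": [0, 0, 0], "gripper": 30}, {"dp": [0, 0, 0], "angular": [0, 0, 0], "gripper": 30}]}}

```text
clock: 7.65
eef_pos: [0.5892, -0.3142, 0.0292]
ee_rot: [[1.0, -0.017, 0.002], [-0.017, -1.0, -0.001], [0.002, 0.001, -1.0]]
force: [0.3, -0.4, -0.4]
finger_gap: 0.541
grip_force: 41.3
```

Emit:
{"method": "move_arm", "body": {"targets": [{"dp": [0, 0, -0.5], "angular": [0, 0, 0], "gripper": 30}, {"dp": [0, 0, -0.9], "angular": [0, 0, 0], "gripper": 30}, {"dp": [0, 0, -0.9], "angular": [0, 0, 0], "gripper": 30}, {"dp": [0, 0, -0.7], "angular": [0, 0, 0], "gripper": 30}, {"dp": [0, -0.4, -0.2], "angular": [0, 0, 0], "gripper": 30}]}}

```text
clock: 8.15
eef_pos: [0.5893, -0.2979, 0.1928]
ee_rot: [[1.0, -0.022, 0.007], [-0.022, -1.0, -0.005], [0.007, 0.005, -1.0]]
force: [-0.1, -0.9, -1.1]
finger_gap: 0.54
grip_force: 41.6
```

Emit:
{"method": "move_arm", "body": {"targets": [{"dp": [0, -0.8, 0], "angular": [0, 0, 0], "gripper": 30}, {"dp": [-0.02, -0.9, 0], "angular": [0, 0, 0], "gripper": 30}, {"dp": [-0.02, -0.9, 0], "angular": [0, 0, 0], "gripper": 30}, {"dp": [-0.02, -0.9, 0], "angular": [0, 0, 0], "gripper": 30}, {"dp": [-0.02, -0.9, 0], "angular": [0, 0, 0], "gripper": 30}]}}

```text
clock: 8.65
eef_pos: [0.5873, -0.0709, 0.1865]
ee_rot: [[1.0, -0.016, -0.001], [-0.016, -1.0, 0.0], [-0.001, -0.0, -1.0]]
force: [1.0, -0.4, -0.5]
finger_gap: 0.541
grip_force: 41.6
```

Emit:
{"method": "move_arm", "body": {"targets": [{"dp": [-0.02, -0.9, 0], "angular": [0, 0, 0], "gripper": 30}, {"dp": [-0.02, -0.9, 0], "angular": [0, 0, 0], "gripper": 30}, {"dp": [-0.02, -0.9, 0], "angular": [0, 0, 0], "gripper": 30}, {"dp": [-0.02, -0.9, 0], "angular": [0, 0, 0], "gripper": 30}, {"dp": [-0.02, -0.9, 0], "angular": [0, 0, 0], "gripper": 30}]}}

```text
clock: 9.15
eef_pos: [0.5859, 0.1538, 0.1865]
ee_rot: [[1.0, -0.016, -0.001], [-0.016, -1.0, -0.0], [-0.001, 0.0, -1.0]]
force: [1.4, 0.8, -1.7]
finger_gap: 0.542
grip_force: 41.6
```

Emit:
{"method": "move_arm", "body": {"targets": [{"dp": [-0.02, -0.9, 0], "angular": [0, 0, 0], "gripper": 30}, {"dp": [-0.01, -0.9, 0], "angular": [0, 0, 0], "gripper": 30}, {"dp": [-0.01, -0.8, 0], "angular": [0, 0, 0], "gripper": 30}, {"dp": [0, -0.4, 0], "angular": [0, 0, 0], "gripper": 30}, {"dp": [0, 0, 0], "angular": [0, 0, 0], "gripper": 30}]}}

```text
clock: 9.65
eef_pos: [0.5846, 0.307, 0.186]
ee_rot: [[1.0, -0.01, -0.003], [-0.01, -1.0, 0.002], [-0.003, -0.002, -1.0]]
force: [-0.1, -0.2, -2.2]
finger_gap: 0.539
grip_force: 41.6
```

Emit:
{"method": "move_arm", "body": {"targets": [{"dp": [0.06, -0.35, 0], "angular": [0, 0, 0], "gripper": 30}, {"dp": [0.05, -0.34, 0.2], "angular": [0, 0, 0], "gripper": 30}, {"dp": [0, 0, 0.7], "angular": [0, 0, 0], "gripper": 30}, {"dp": [0, 0, 0.8], "angular": [0, 0, 0], "gripper": 30}, {"dp": [0, 0, 0.7], "angular": [0, 0, 0], "gripper": 30}]}}

```text
clock: 10.15
eef_pos: [0.5928, 0.3354, 0.0643]
ee_rot: [[1.0, -0.017, -0.002], [-0.017, -1.0, -0.001], [-0.002, 0.001, -1.0]]
force: [0.5, -1.1, -1.2]
finger_gap: 0.539
grip_force: 41.6
```

Emit:
{"method": "move_arm", "body": {"targets": [{"dp": [0, 0, 0.4], "angular": [0, 0, 0], "gripper": 30}, {"dp": [0, 0, 0], "angular": [0, 0, 0], "gripper": 30}, {"dp": [0, 0, 0], "angular": [0, 0, 0], "gripper": 30}]}}

```text
clock: 10.45
eef_pos: [0.5935, 0.3358, 0.0471]
ee_rot: [[1.0, -0.017, -0.001], [-0.017, -1.0, -0.0], [-0.001, 0.0, -1.0]]
force: [0.7, 0.8, -1.4]
finger_gap: 0.541
grip_force: 41.6
```

```bash
python3 - <<'E'
from h import *
c=snap('side','side2.png');P=cloud(c);Z=P[...,2]
cv2.imwrite('pics/side2c.png',cv2.resize(c['pixels'][180:330,220:420,::-1],None,fx=4,fy=4))
c=snap('top');P=cloud(c);pots(P,(435,505),(185,305),.034,.05)
Z=P[...,2];u,v=np.meshgrid(range(640),range(400))
m=(np.abs(P[...,1]+.315)<.1)&(P[...,0]>.33)&(P[...,0]<.68)
rect(P,m&(Z>.01)&(Z<.022),'tray')
m=(np.abs(P[...,1]+.123)<.09)&(P[...,0]>.37)&(P[...,0]<.7)
rect(P,m&(Z>.05)&(Z<.07),'cover');rect(P,m&(Z>.08)&(Z<.1),'grip');
E
```

```text
blob 229 mean [ 0.5294 -0.3154  0.0432] circ 0.5305 -0.3175 0.0237
blob 241 mean [ 0.471  -0.3093  0.0434] circ 0.4728 -0.3106 0.0239
blob 245 mean [ 0.4116 -0.3081  0.0432] circ 0.4112 -0.3097 0.0234
tray 995 c 0.5224 -0.3152 wh 0.133 0.313 ang 88.7
cover 3729 c 0.5397 -0.1226 wh 0.111 0.249 ang 89.6
grip 140 c 0.5399 -0.1223 wh 0.011 0.071 ang 89.7
```

View pics/side2c.png

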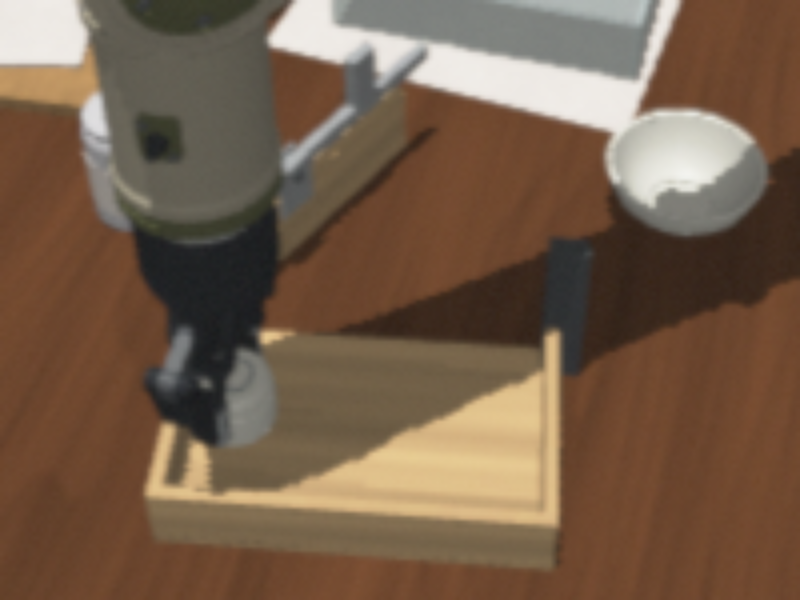

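Emit:
{"method": "move_arm", "body": {"targets": [{"dp": [0, 0, 0.4], "angular": [0, 0, 0], "gripper": 30}, {"dp": [0, 0, 0.2], "angular": [0, 0, 0], "gripper": 30}, {"dp": [0, 0, 0], "angular": [0, 0, 0], "gripper": 30}]}}

```text
clock: 10.85
eef_pos: [0.5933, 0.3352, 0.0165]
ee_rot: [[1.0, -0.017, -0.001], [-0.017, -1.0, -0.001], [-0.001, 0.001, -1.0]]
force: [0.1, -0.2, -1.9]
finger_gap: 0.541
grip_force: 41.6
```

Emit:
{"method": "move_arm", "body": {"targets": [{"dp": [0, 0, 0], "angular": [0, 0, 0], "gripper": 70}, {"dp": [0, 0, 0], "angular": [0, 0, 0], "gripper": 70}, {"dp": [0, 0, -0.1], "angular": [0, 0, 0], "gripper": 70}, {"dp": [0, 0, -0.6], "angular": [0, 0, 0], "gripper": 70}, {"dp": [0, 0, -0.9], "angular": [0, 0, 0], "gripper": 75}]}}

```text
clock: 11.35
eef_pos: [0.5924, 0.3346, 0.0961]
ee_rot: [[1.0, -0.017, -0.004], [-0.017, -1.0, -0.002], [-0.004, 0.003, -1.0]]
force: [1.7, 0.6, -0.7]
finger_gap: 0.752
grip_force: 0.0
```

Emit:
{"method": "move_arm", "body": {"targets": [{"dp": [0, 0, -0.9], "angular": [0, 0, 0], "gripper": 75}, {"dp": [0, 0, -0.9], "angular": [0, 0, 0], "gripper": 75}, {"dp": [-0.07, 0.48, 0], "angular": [0, 0, 0], "gripper": 75}, {"dp": [-0.07, 0.9, 0], "angular": [0, 0, 0], "gripper": 75}, {"dp": [-0.07, 0.9, 0], "angular": [0, 0, 0], "gripper": 75}]}}

```text
clock: 11.85
eef_pos: [0.5811, 0.2218, 0.1888]
ee_rot: [[1.0, -0.015, 0.002], [-0.015, -1.0, 0.001], [0.002, -0.001, -1.0]]
force: [0.7, -1.0, -0.2]
finger_gap: 0.75
grip_force: 0.0
```

Emit:
{"method": "move_arm", "body": {"targets": [{"dp": [-0.07, 0.9, 0], "angular": [0, 0, 0], "gripper": 75}, {"dp": [-0.07, 0.9, 0], "angular": [0, 0, 0], "gripper": 75}, {"dp": [-0.07, 0.9, 0], "angular": [0, 0, 0], "gripper": 75}, {"dp": [-0.07, 0.9, 0], "angular": [0, 0, 0], "gripper": 75}, {"dp": [-0.07, 0.9, 0], "angular": [0, 0, 0], "gripper": 75}]}}

```text
clock: 12.35
eef_pos: [0.5599, -0.0044, 0.1888]
ee_rot: [[1.0, -0.017, 0.002], [-0.017, -1.0, -0.0], [0.002, -0.0, -1.0]]
force: [0.9, 0.9, 0.2]
finger_gap: 0.749
grip_force: 0.0
```

Emit:
{"method": "move_arm", "body": {"targets": [{"dp": [-0.07, 0.9, 0], "angular": [0, 0, 0], "gripper": 75}, {"dp": [-0.07, 0.9, 0], "angular": [0, 0, 0], "gripper": 75}, {"dp": [-0.07, 0.9, 0], "angular": [0, 0, 0], "gripper": 75}, {"dp": [-0.07, 0.9, 0], "angular": [0, 0, 0], "gripper": 75}, {"dp": [-0.07, 0.9, 0], "angular": [0, 0, 0], "gripper": 75}]}}

```text
clock: 12.85
eef_pos: [0.5386, -0.2292, 0.1888]
ee_rot: [[1.0, -0.017, 0.002], [-0.017, -1.0, -0.001], [0.002, 0.001, -1.0]]
force: [0.1, -0.8, 0.0]
finger_gap: 0.747
grip_force: 0.0
```

Emit:
{"method": "move_arm", "body": {"targets": [{"dp": [-0.07, 0.8, 0], "angular": [0, 0, 0], "gripper": 75}, {"dp": [-0.07, 0.8, 0], "angular": [0, 0, 0], "gripper": 75}, {"dp": [0, 0, 0], "angular": [0, 0, 0], "gripper": 75}, {"dp": [0, 0, 0], "angular": [0, 0, 0], "gripper": 75}]}}

```text
clock: 13.25
eef_pos: [0.53, -0.3084, 0.188]
ee_rot: [[1.0, -0.02, 0.001], [-0.02, -1.0, -0.0], [0.001, 0.0, -1.0]]
force: [0.9, 0.4, 0.5]
finger_gap: 0.75
grip_force: 0.0
```

```bash
cat > look.py <<'E'
from h import *
st()
c=snap('top','t_last.png');P=cloud(c);Z=P[...,2];print('top carrier');pots(P,(190,290),(170,290),.034,.06)
d=snap('side','s_last.png');Q=cloud(d);print('side');pots(Q,(300,430),(100,175),.036,.05)
m=(np.abs(P[...,1]+.123)<.09)&(P[...,0]>.37)&(P[...,0]<.7)
rect(P,m&(Z>.05)&(Z<.07),'cover');
E
python3 look.py
```

```text
t 13.25 p [ 0.53   -0.3084  0.188 ] F [0.9 0.4 0.5] gap 0.75 gf 0.0
[[ 1.    -0.02   0.001]
 [-0.02  -1.    -0.   ]
 [ 0.001  0.    -1.   ]]
top carrier
blob 317 mean [0.6043 0.3543 0.044 ] circ 0.5853 0.3254 0.0846
blob 222 mean [0.588  0.3335 0.0453] circ 0.5893 0.3344 0.0234
blob 334 mean [0.436  0.3398 0.044 ] circ 0.4669 0.3174 0.0842
side
blob 45 mean [ 0.3288 -0.55    0.043 ] circ 0.3289 -0.5474 0.0255
blob 81 mean [ 0.5302 -0.3102  0.0435] circ 0.5323 -0.3142 0.0237
blob 84 mean [ 0.473  -0.3042  0.0441] circ 0.4739 -0.3059 0.0241
blob 93 mean [ 0.413  -0.3028  0.0433] circ 0.4141 -0.307 0.0232
cover 3738 c 0.5394 -0.1231 wh 0.111 0.248 ang 89.2
```

Emit:
{"method": "move_arm", "body": {"targets": [{"dp": [0, 0.06, 0.3], "angular": [0, 0, 0], "gripper": 75}, {"dp": [0, 0.06, 0.8], "angular": [0, 0, 0], "gripper": 75}, {"dp": [0, 0, 0.9], "angular": [0, 0, 0], "gripper": 75}, {"dp": [0, 0, 0.8], "angular": [0, 0, 0], "gripper": 75}, {"dp": [0, 0, 0.4], "angular": [0, 0, 0], "gripper": 75}]}}

```text
clock: 13.85
eef_pos: [0.5279, -0.3106, 0.0223]
ee_rot: [[1.0, -0.015, -0.005], [-0.015, -1.0, 0.003], [-0.005, -0.003, -1.0]]
force: [-0.2, 0.8, -0.3]
finger_gap: 0.75
grip_force: 0.0
```

Emit:
{"method": "move_arm", "body": {"targets": [{"dp": [0, 0, 0.2], "angular": [0, 0, 0], "gripper": 75}, {"dp": [0, 0, 0.1], "angular": [0, 0, 0], "gripper": 75}, {"dp": [0, 0, 0], "angular": [0, 0, 0], "gripper": 75}, {"dp": [0, 0, 0], "angular": [0, 0, 0], "gripper": 30}, {"dp": [0, 0, 0], "angular": [0, 0, 0], "gripper": 30}]}}

```text
clock: 14.35
eef_pos: [0.5314, -0.3141, 0.0144]
ee_rot: [[1.0, -0.017, 0.003], [-0.017, -1.0, -0.002], [0.003, 0.002, -1.0]]
force: [-0.2, -0.2, 4.1]
finger_gap: 0.54
grip_force: 41.3
```

Emit:
{"method": "move_arm", "body": {"targets": [{"dp": [0, 0, 0], "angular": [0, 0, 0], "gripper": 30}, {"dp": [0, 0, 0], "angular": [0, 0, 0], "gripper": 30}]}}

```text
clock: 14.55
eef_pos: [0.5314, -0.3141, 0.0144]
ee_rot: [[1.0, -0.017, 0.003], [-0.017, -1.0, -0.002], [0.003, 0.002, -1.0]]
force: [-1.2, -0.3, 7.2]
finger_gap: 0.541
grip_force: 41.5
```

Emit:
{"method": "move_arm", "body": {"targets": [{"dp": [0, 0, -0.3], "angular": [0, 0, 0], "gripper": 30}, {"dp": [0, 0, -0.8], "angular": [0, 0, 0], "gripper": 30}, {"dp": [0, 0, -0.9], "angular": [0, 0, 0], "gripper": 30}, {"dp": [0, 0, -0.9], "angular": [0, 0, 0], "gripper": 30}, {"dp": [0, -0.4, -0.6], "angular": [0, 0, 0], "gripper": 30}]}}

```text
clock: 15.05
eef_pos: [0.5303, -0.2967, 0.1923]
ee_rot: [[1.0, -0.022, 0.004], [-0.022, -1.0, -0.004], [0.004, 0.004, -1.0]]
force: [0.4, -0.6, -1.9]
finger_gap: 0.54
grip_force: 41.6
```

Emit:
{"method": "move_arm", "body": {"targets": [{"dp": [0, -0.8, 0], "angular": [0, 0, 0], "gripper": 30}, {"dp": [0, -0.95, 0], "angular": [0, 0, 0], "gripper": 30}, {"dp": [0, -0.95, 0], "angular": [0, 0, 0], "gripper": 30}, {"dp": [0, -0.95, 0], "angular": [0, 0, 0], "gripper": 30}, {"dp": [0, -0.95, 0], "angular": [0, 0, 0], "gripper": 30}]}}

```text
clock: 15.55
eef_pos: [0.5341, -0.0614, 0.1887]
ee_rot: [[1.0, -0.017, 0.001], [-0.017, -1.0, -0.0], [0.001, 0.0, -1.0]]
force: [0.6, -0.1, -2.2]
finger_gap: 0.54
grip_force: 41.6
```

Emit:
{"method": "move_arm", "body": {"targets": [{"dp": [0.01, -0.95, 0], "angular": [0, 0, 0], "gripper": 30}, {"dp": [0.01, -0.95, 0], "angular": [0, 0, 0], "gripper": 30}, {"dp": [0.01, -0.95, 0], "angular": [0, 0, 0], "gripper": 30}, {"dp": [0.01, -0.95, 0], "angular": [0, 0, 0], "gripper": 30}, {"dp": [0.01, -0.95, 0], "angular": [0, 0, 0], "gripper": 30}]}}

```text
clock: 16.05
eef_pos: [0.5407, 0.1759, 0.1888]
ee_rot: [[1.0, -0.017, 0.001], [-0.017, -1.0, -0.0], [0.001, 0.0, -1.0]]
force: [0.1, -0.4, -1.3]
finger_gap: 0.54
grip_force: 41.6
```

Emit:
{"method": "move_arm", "body": {"targets": [{"dp": [0.01, -0.8, 0], "angular": [0, 0, 0], "gripper": 30}, {"dp": [0.01, -0.6, 0], "angular": [0, 0, 0], "gripper": 30}, {"dp": [0, -0.2, 0.3], "angular": [0, 0, 0], "gripper": 30}, {"dp": [0, 0, 0.6], "angular": [0, 0, 0], "gripper": 30}, {"dp": [0, 0, 0.6], "angular": [0, 0, 0], "gripper": 30}]}}

```text
clock: 16.55
eef_pos: [0.5437, 0.2539, 0.1122]
ee_rot: [[1.0, -0.017, 0.002], [-0.017, -1.0, -0.0], [0.002, 0.0, -1.0]]
force: [0.3, -0.7, -1.6]
finger_gap: 0.541
grip_force: 41.6
```

Emit:
{"method": "move_arm", "body": {"targets": [{"dp": [0, 0, 0], "angular": [0, 0, 0], "gripper": 30}, {"dp": [0, 0, 0], "angular": [0, 0, 0], "gripper": 30}]}}

```text
clock: 16.75
eef_pos: [0.5434, 0.2532, 0.1128]
ee_rot: [[1.0, -0.018, -0.001], [-0.018, -1.0, -0.001], [-0.001, 0.001, -1.0]]
force: [-0.4, 0.4, -0.8]
finger_gap: 0.539
grip_force: 41.7
```

Emit:
{"method": "move_arm", "body": {"targets": [{"dp": [0.02, -0.5, 0], "angular": [0, 0, 0], "gripper": 30}, {"dp": [0.02, -0.3, 0.2], "angular": [0, 0, 0], "gripper": 30}, {"dp": [0, 0, 0.6], "angular": [0, 0, 0], "gripper": 30}, {"dp": [0, 0, 0.7], "angular": [0, 0, 0], "gripper": 30}, {"dp": [0, 0, 0.3], "angular": [0, 0, 0], "gripper": 30}]}}

```text
clock: 17.25
eef_pos: [0.5449, 0.2935, 0.0199]
ee_rot: [[1.0, -0.017, -0.003], [-0.017, -1.0, -0.002], [-0.003, 0.002, -1.0]]
force: [-0.6, -0.7, -2.1]
finger_gap: 0.542
grip_force: 41.7
```

Emit:
{"method": "move_arm", "body": {"targets": [{"dp": [0, 0, 0.1], "angular": [0, 0, 0], "gripper": 30}, {"dp": [0, 0, 0], "angular": [0, 0, 0], "gripper": 30}]}}

```text
clock: 17.45
eef_pos: [0.5463, 0.2942, 0.0181]
ee_rot: [[1.0, -0.017, 0.0], [-0.017, -1.0, 0.0], [0.0, -0.0, -1.0]]
force: [0.2, 0.8, -0.4]
finger_gap: 0.542
grip_force: 41.7
```

Emit:
{"method": "move_arm", "body": {"targets": [{"dp": [0, 0, 0], "angular": [0, 0, 0], "gripper": 70}, {"dp": [0, 0, 0], "angular": [0, 0, 0], "gripper": 70}, {"dp": [0, 0, -0.1], "angular": [0, 0, 0], "gripper": 70}, {"dp": [0, 0, -0.6], "angular": [0, 0, 0], "gripper": 70}, {"dp": [0, 0, -0.9], "angular": [0, 0, 0], "gripper": 75}]}}

```text
clock: 17.95
eef_pos: [0.5447, 0.293, 0.0964]
ee_rot: [[1.0, -0.017, -0.004], [-0.017, -1.0, -0.002], [-0.004, 0.002, -1.0]]
force: [-0.5, 0.0, 0.4]
finger_gap: 0.754
grip_force: 0.0
```

Emit:
{"method": "move_arm", "body": {"targets": [{"dp": [0, 0, -0.9], "angular": [0, 0, 0], "gripper": 75}, {"dp": [0, 0, -0.9], "angular": [0, 0, 0], "gripper": 75}, {"dp": [-0.09, 0.5, 0], "angular": [0, 0, 0], "gripper": 75}, {"dp": [-0.09, 0.95, 0], "angular": [0, 0, 0], "gripper": 75}, {"dp": [-0.09, 0.95, 0], "angular": [0, 0, 0], "gripper": 75}]}}

```text
clock: 18.45
eef_pos: [0.5304, 0.174, 0.1887]
ee_rot: [[1.0, -0.015, 0.002], [-0.015, -1.0, 0.001], [0.002, -0.001, -1.0]]
force: [-0.1, -0.7, 0.5]
finger_gap: 0.75
grip_force: 0.0
```

Emit:
{"method": "move_arm", "body": {"targets": [{"dp": [-0.09, 0.95, 0], "angular": [0, 0, 0], "gripper": 75}, {"dp": [-0.09, 0.95, 0], "angular": [0, 0, 0], "gripper": 75}, {"dp": [-0.09, 0.95, 0], "angular": [0, 0, 0], "gripper": 75}, {"dp": [-0.09, 0.95, 0], "angular": [0, 0, 0], "gripper": 75}, {"dp": [-0.09, 0.95, 0], "angular": [0, 0, 0], "gripper": 75}]}}

```text
clock: 18.95
eef_pos: [0.5037, -0.0646, 0.1886]
ee_rot: [[1.0, -0.017, 0.002], [-0.017, -1.0, -0.0], [0.002, 0.0, -1.0]]
force: [1.1, 0.1, 0.8]
finger_gap: 0.752
grip_force: 0.0
```

Emit:
{"method": "move_arm", "body": {"targets": [{"dp": [-0.09, 0.95, 0], "angular": [0, 0, 0], "gripper": 75}, {"dp": [-0.09, 0.95, 0], "angular": [0, 0, 0], "gripper": 75}, {"dp": [-0.09, 0.95, 0], "angular": [0, 0, 0], "gripper": 75}, {"dp": [-0.09, 0.95, 0], "angular": [0, 0, 0], "gripper": 75}, {"dp": [-0.09, 0.8, 0], "angular": [0, 0, 0], "gripper": 75}]}}

```text
clock: 19.45
eef_pos: [0.4769, -0.2953, 0.1885]
ee_rot: [[1.0, -0.019, 0.002], [-0.019, -1.0, -0.001], [0.002, 0.001, -1.0]]
force: [0.5, 1.3, -0.3]
finger_gap: 0.752
grip_force: 0.0
```

Emit:
{"method": "move_arm", "body": {"targets": [{"dp": [-0.09, 0.35, 0], "angular": [0, 0, 0], "gripper": 75}, {"dp": [0, 0, 0], "angular": [0, 0, 0], "gripper": 75}, {"dp": [0, 0, 0], "angular": [0, 0, 0], "gripper": 75}]}}

```text
clock: 19.75
eef_pos: [0.473, -0.3095, 0.1879]
ee_rot: [[1.0, -0.017, 0.001], [-0.017, -1.0, 0.0], [0.001, -0.0, -1.0]]
force: [-0.3, 0.6, -0.2]
finger_gap: 0.751
grip_force: 0.0
```

```bash
python3 look.py
```

```text
t 19.75 p [ 0.473  -0.3095  0.1879] F [-0.3  0.6 -0.2] gap 0.751 gf 0.0
[[ 1.    -0.017  0.001]
 [-0.017 -1.     0.   ]
 [ 0.001 -0.    -1.   ]]
top carrier
blob 669 mean [0.5158 0.344  0.0441] circ 0.5192 0.3148 0.1333
blob 219 mean [0.5881 0.3338 0.0453] circ 0.5892 0.3347 0.0231
blob 233 mean [0.5437 0.2934 0.045 ] circ 0.5446 0.2942 0.0233
side
blob 57 mean [ 0.5851 -0.5563  0.0428] circ 0.5849 -0.562 0.0351
blob 89 mean [ 0.4729 -0.3042  0.0433] circ 0.4731 -0.3065 0.0223
blob 90 mean [ 0.4132 -0.3017  0.043 ] circ 0.4122 -0.3045 0.0228
cover 3738 c 0.5399 -0.1233 wh 0.111 0.25 ang 89.3
```

Emit:
{"method": "move_arm", "body": {"targets": [{"dp": [0, 0.01, 0.4], "angular": [0, 0, 0], "gripper": 75}, {"dp": [0, 0, 0.9], "angular": [0, 0, 0], "gripper": 75}, {"dp": [0, 0, 0.9], "angular": [0, 0, 0], "gripper": 75}, {"dp": [0, 0, 0.8], "angular": [0, 0, 0], "gripper": 75}, {"dp": [0, 0, 0.3], "angular": [0, 0, 0], "gripper": 75}]}}

```text
clock: 20.35
eef_pos: [0.4711, -0.3073, 0.0186]
ee_rot: [[1.0, -0.015, -0.005], [-0.015, -1.0, 0.004], [-0.005, -0.004, -1.0]]
force: [-0.2, 0.1, 0.4]
finger_gap: 0.752
grip_force: 0.0
```

Emit:
{"method": "move_arm", "body": {"targets": [{"dp": [0, 0, 0.15], "angular": [0, 0, 0], "gripper": 75}, {"dp": [0, 0, 0], "angular": [0, 0, 0], "gripper": 75}, {"dp": [0, 0, 0], "angular": [0, 0, 0], "gripper": 75}, {"dp": [0, 0, 0], "angular": [0, 0, 0], "gripper": 30}, {"dp": [0, 0, 0], "angular": [0, 0, 0], "gripper": 30}]}}

```text
clock: 20.85
eef_pos: [0.474, -0.3111, 0.0171]
ee_rot: [[1.0, -0.017, 0.003], [-0.017, -1.0, -0.002], [0.003, 0.002, -1.0]]
force: [-1.4, 0.3, 7.1]
finger_gap: 0.542
grip_force: 40.4
```

Emit:
{"method": "move_arm", "body": {"targets": [{"dp": [0, 0, 0], "angular": [0, 0, 0], "gripper": 30}, {"dp": [0, 0, 0], "angular": [0, 0, 0], "gripper": 30}]}}

```text
clock: 21.05
eef_pos: [0.474, -0.3111, 0.017]
ee_rot: [[1.0, -0.017, 0.003], [-0.017, -1.0, -0.002], [0.003, 0.002, -1.0]]
force: [-0.7, 1.0, 6.8]
finger_gap: 0.542
grip_force: 40.5
```

Emit:
{"method": "move_arm", "body": {"targets": [{"dp": [0, 0, -0.3], "angular": [0, 0, 0], "gripper": 30}, {"dp": [0, 0, -0.8], "angular": [0, 0, 0], "gripper": 30}, {"dp": [0, 0, -0.9], "angular": [0, 0, 0], "gripper": 30}, {"dp": [0, 0, -0.9], "angular": [0, 0, 0], "gripper": 30}, {"dp": [0, -0.4, -0.6], "angular": [0, 0, 0], "gripper": 30}]}}

```text
clock: 21.55
eef_pos: [0.473, -0.2935, 0.1951]
ee_rot: [[1.0, -0.022, 0.004], [-0.022, -1.0, -0.004], [0.004, 0.004, -1.0]]
force: [0.9, -1.6, -0.2]
finger_gap: 0.544
grip_force: 41.8
```

Emit:
{"method": "move_arm", "body": {"targets": [{"dp": [0.01, -0.8, 0], "angular": [0, 0, 0], "gripper": 30}, {"dp": [0.01, -0.95, 0], "angular": [0, 0, 0], "gripper": 30}, {"dp": [0.01, -0.95, 0], "angular": [0, 0, 0], "gripper": 30}, {"dp": [0.01, -0.95, 0], "angular": [0, 0, 0], "gripper": 30}, {"dp": [0.01, -0.95, 0], "angular": [0, 0, 0], "gripper": 30}]}}

```text
clock: 22.05
eef_pos: [0.4793, -0.0587, 0.1915]
ee_rot: [[1.0, -0.018, 0.002], [-0.018, -1.0, -0.001], [0.002, 0.001, -1.0]]
force: [0.5, -0.6, 0.1]
finger_gap: 0.537
grip_force: 41.8
```

Emit:
{"method": "move_arm", "body": {"targets": [{"dp": [0.01, -0.95, 0], "angular": [0, 0, 0], "gripper": 30}, {"dp": [0.02, -0.95, 0], "angular": [0, 0, 0], "gripper": 30}, {"dp": [0.02, -0.95, 0], "angular": [0, 0, 0], "gripper": 30}, {"dp": [0.02, -0.95, 0], "angular": [0, 0, 0], "gripper": 30}, {"dp": [0.02, -0.95, 0], "angular": [0, 0, 0], "gripper": 30}]}}

```text
clock: 22.55
eef_pos: [0.488, 0.1786, 0.1916]
ee_rot: [[1.0, -0.018, 0.002], [-0.018, -1.0, -0.0], [0.002, 0.0, -1.0]]
force: [1.0, -0.2, -0.3]
finger_gap: 0.539
grip_force: 41.8
```

Emit:
{"method": "move_arm", "body": {"targets": [{"dp": [0.02, -0.95, 0], "angular": [0, 0, 0], "gripper": 30}, {"dp": [0.02, -0.95, 0], "angular": [0, 0, 0], "gripper": 30}, {"dp": [0, -0.7, 0], "angular": [0, 0, 0], "gripper": 30}, {"dp": [0, -0.25, 0], "angular": [0, 0, 0], "gripper": 30}, {"dp": [0, 0, 0.6], "angular": [0, 0, 0], "gripper": 30}]}}

```text
clock: 23.05
eef_pos: [0.4938, 0.3238, 0.1647]
ee_rot: [[1.0, -0.014, 0.007], [-0.014, -1.0, 0.006], [0.007, -0.006, -1.0]]
force: [1.6, 0.5, -1.1]
finger_gap: 0.543
grip_force: 41.8
```

Emit:
{"method": "move_arm", "body": {"targets": [{"dp": [0, 0, 0.6], "angular": [0, 0, 0], "gripper": 30}, {"dp": [0, 0, 0], "angular": [0, 0, 0], "gripper": 30}, {"dp": [0, 0, 0], "angular": [0, 0, 0], "gripper": 30}]}}

```text
clock: 23.35
eef_pos: [0.4929, 0.3186, 0.1309]
ee_rot: [[1.0, -0.018, 0.0], [-0.018, -1.0, -0.001], [0.0, 0.001, -1.0]]
force: [0.5, -0.1, -0.2]
finger_gap: 0.539
grip_force: 41.8
```

Emit:
{"method": "move_arm", "body": {"targets": [{"dp": [0, -0.06, 0.4], "angular": [0, 0, 0], "gripper": 30}, {"dp": [0, 0, 0.8], "angular": [0, 0, 0], "gripper": 30}, {"dp": [0, 0, 0.7], "angular": [0, 0, 0], "gripper": 30}, {"dp": [0, 0, 0.3], "angular": [0, 0, 0], "gripper": 30}, {"dp": [0, 0, 0], "angular": [0, 0, 0], "gripper": 30}]}}

```text
clock: 23.85
eef_pos: [0.4934, 0.3222, 0.0205]
ee_rot: [[1.0, -0.018, 0.001], [-0.018, -1.0, -0.0], [0.001, 0.0, -1.0]]
force: [-0.3, 0.2, -0.6]
finger_gap: 0.541
grip_force: 43.2
```

Emit:
{"method": "move_arm", "body": {"targets": [{"dp": [0, 0, 0], "angular": [0, 0, 0], "gripper": 30}]}}

```text
clock: 23.95
eef_pos: [0.4939, 0.3231, 0.0219]
ee_rot: [[1.0, -0.018, 0.002], [-0.018, -1.0, 0.001], [0.002, -0.002, -1.0]]
force: [0.8, 0.8, -0.3]
finger_gap: 0.54
grip_force: 43.2
```

Emit:
{"method": "move_arm", "body": {"targets": [{"dp": [0, 0, 0.05], "angular": [0, 0, 0], "gripper": 30}, {"dp": [0, 0, 0], "angular": [0, 0, 0], "gripper": 70}, {"dp": [0, 0, 0], "angular": [0, 0, 0], "gripper": 70}, {"dp": [0, 0, -0.1], "angular": [0, 0, 0], "gripper": 70}, {"dp": [0, 0, -0.6], "angular": [0, 0, 0], "gripper": 70}]}}

```text
clock: 24.45
eef_pos: [0.4907, 0.3208, 0.05]
ee_rot: [[1.0, -0.017, -0.005], [-0.017, -1.0, -0.003], [-0.005, 0.003, -1.0]]
force: [0.1, 0.7, 0.1]
finger_gap: 0.698
grip_force: 0.0
```

Emit:
{"method": "move_arm", "body": {"targets": [{"dp": [0, 0, -0.9], "angular": [0, 0, 0], "gripper": 75}, {"dp": [0, 0, -0.9], "angular": [0, 0, 0], "gripper": 75}, {"dp": [0, 0, -0.9], "angular": [0, 0, 0], "gripper": 75}, {"dp": [-0.1, 0.5, 0], "angular": [0, 0, 0], "gripper": 75}, {"dp": [-0.1, 0.95, 0], "angular": [0, 0, 0], "gripper": 75}]}}

```text
clock: 24.95
eef_pos: [0.4809, 0.2538, 0.1899]
ee_rot: [[1.0, -0.011, 0.004], [-0.011, -1.0, 0.004], [0.004, -0.004, -1.0]]
force: [0.7, -1.7, 0.2]
finger_gap: 0.745
grip_force: 0.0
```

Emit:
{"method": "move_arm", "body": {"targets": [{"dp": [-0.1, 0.95, 0], "angular": [0, 0, 0], "gripper": 75}, {"dp": [-0.1, 0.95, 0], "angular": [0, 0, 0], "gripper": 75}, {"dp": [-0.1, 0.95, 0], "angular": [0, 0, 0], "gripper": 75}, {"dp": [-0.1, 0.95, 0], "angular": [0, 0, 0], "gripper": 75}, {"dp": [-0.1, 0.95, 0], "angular": [0, 0, 0], "gripper": 75}]}}

```text
clock: 25.45
eef_pos: [0.4518, 0.0114, 0.1882]
ee_rot: [[1.0, -0.017, 0.001], [-0.017, -1.0, 0.0], [0.001, -0.0, -1.0]]
force: [2.3, -0.1, -0.3]
finger_gap: 0.751
grip_force: 0.0
```

Emit:
{"method": "move_arm", "body": {"targets": [{"dp": [-0.1, 0.95, 0], "angular": [0, 0, 0], "gripper": 75}, {"dp": [-0.1, 0.95, 0], "angular": [0, 0, 0], "gripper": 75}, {"dp": [-0.1, 0.95, 0], "angular": [0, 0, 0], "gripper": 75}, {"dp": [-0.1, 0.95, 0], "angular": [0, 0, 0], "gripper": 75}, {"dp": [-0.1, 0.95, 0], "angular": [0, 0, 0], "gripper": 75}]}}

```text
clock: 25.95
eef_pos: [0.4228, -0.2257, 0.1882]
ee_rot: [[1.0, -0.017, 0.001], [-0.017, -1.0, -0.001], [0.001, 0.0, -1.0]]
force: [-0.1, 0.6, 1.1]
finger_gap: 0.75
grip_force: 0.0
```

Emit:
{"method": "move_arm", "body": {"targets": [{"dp": [-0.1, 0.95, 0], "angular": [0, 0, 0], "gripper": 75}, {"dp": [-0.1, 0.65, 0], "angular": [0, 0, 0], "gripper": 75}, {"dp": [0, 0, 0], "angular": [0, 0, 0], "gripper": 75}, {"dp": [0, 0, 0], "angular": [0, 0, 0], "gripper": 75}]}}

```text
clock: 26.35
eef_pos: [0.4117, -0.3041, 0.1876]
ee_rot: [[1.0, -0.019, 0.0], [-0.019, -1.0, 0.0], [0.0, -0.0, -1.0]]
force: [0.3, 1.1, -0.5]
finger_gap: 0.749
grip_force: 0.0
```

```bash
python3 look.py
```

```text
t 26.35 p [ 0.4117 -0.3041  0.1876] F [ 0.3  1.1 -0.5] gap 0.749 gf 0.0
[[ 1.    -0.019  0.   ]
 [-0.019 -1.     0.   ]
 [ 0.    -0.    -1.   ]]
top carrier
blob 132 mean [0.6324 0.307  0.0435] circ 0.6314 0.3078 0.0464
blob 405 mean [0.5169 0.3762 0.0438] circ 0.5093 0.3684 0.1163
blob 227 mean [0.5877 0.3336 0.045 ] circ 0.5885 0.3345 0.0232
blob 231 mean [0.544  0.2936 0.0455] circ 0.545 0.2941 0.0234
blob 231 mean [0.4899 0.3223 0.0456] circ 0.491 0.3235 0.0234
blob 139 mean [0.411  0.2854 0.0443] circ 0.4117 0.286 0.0522
side
blob 81 mean [ 0.411  -0.3036  0.0436] circ 0.4119 -0.3058 0.0229
cover 3735 c 0.5396 -0.1232 wh 0.111 0.249 ang 89.2
```

Emit:
{"method": "move_arm", "body": {"targets": [{"dp": [0, 0.06, 0.4], "angular": [0, 0, 0], "gripper": 75}, {"dp": [0, 0, 0.9], "angular": [0, 0, 0], "gripper": 75}, {"dp": [0, 0, 0.9], "angular": [0, 0, 0], "gripper": 75}, {"dp": [0, 0, 0.8], "angular": [0, 0, 0], "gripper": 75}, {"dp": [0, 0, 0.3], "angular": [0, 0, 0], "gripper": 75}]}}

```text
clock: 26.95
eef_pos: [0.4103, -0.3034, 0.0187]
ee_rot: [[1.0, -0.014, -0.004], [-0.014, -1.0, 0.004], [-0.004, -0.004, -1.0]]
force: [-0.8, -0.5, 0.1]
finger_gap: 0.75
grip_force: 0.0
```

Emit:
{"method": "move_arm", "body": {"targets": [{"dp": [0, 0, 0.1], "angular": [0, 0, 0], "gripper": 75}, {"dp": [0, 0, 0], "angular": [0, 0, 0], "gripper": 75}, {"dp": [0, 0, 0], "angular": [0, 0, 0], "gripper": 75}, {"dp": [0, 0, 0], "angular": [0, 0, 0], "gripper": 30}, {"dp": [0, 0, 0], "angular": [0, 0, 0], "gripper": 30}]}}

```text
clock: 27.45
eef_pos: [0.4129, -0.3075, 0.0193]
ee_rot: [[1.0, -0.017, 0.003], [-0.017, -1.0, -0.002], [0.003, 0.002, -1.0]]
force: [-2.1, 1.4, 7.3]
finger_gap: 0.537
grip_force: 40.1
```

Emit:
{"method": "move_arm", "body": {"targets": [{"dp": [0, 0, 0], "angular": [0, 0, 0], "gripper": 30}, {"dp": [0, 0, 0], "angular": [0, 0, 0], "gripper": 30}]}}

```text
clock: 27.65
eef_pos: [0.4129, -0.3075, 0.0192]
ee_rot: [[1.0, -0.017, 0.003], [-0.017, -1.0, -0.002], [0.003, 0.002, -1.0]]
force: [-1.9, 0.2, 7.3]
finger_gap: 0.537
grip_force: 40.2
```

Emit:
{"method": "move_arm", "body": {"targets": [{"dp": [0, 0, -0.3], "angular": [0, 0, 0], "gripper": 30}, {"dp": [0, 0, -0.8], "angular": [0, 0, 0], "gripper": 30}, {"dp": [0, 0, -0.9], "angular": [0, 0, 0], "gripper": 30}, {"dp": [0, 0, -0.9], "angular": [0, 0, 0], "gripper": 30}, {"dp": [0.1, -0.4, -0.6], "angular": [0, 0, 0], "gripper": 30}]}}

```text
clock: 28.15
eef_pos: [0.4168, -0.2899, 0.1967]
ee_rot: [[1.0, -0.022, 0.004], [-0.022, -1.0, -0.004], [0.004, 0.004, -1.0]]
force: [1.7, -0.1, -1.4]
finger_gap: 0.539
grip_force: 41.8
```

Emit:
{"method": "move_arm", "body": {"targets": [{"dp": [0.1, -0.8, 0], "angular": [0, 0, 0], "gripper": 30}, {"dp": [0.1, -0.95, 0], "angular": [0, 0, 0], "gripper": 30}, {"dp": [0.1, -0.95, 0], "angular": [0, 0, 0], "gripper": 30}, {"dp": [0.1, -0.95, 0], "angular": [0, 0, 0], "gripper": 30}, {"dp": [0.1, -0.95, 0], "angular": [0, 0, 0], "gripper": 30}]}}

```text
clock: 28.65
eef_pos: [0.446, -0.0555, 0.1933]
ee_rot: [[1.0, -0.018, 0.002], [-0.018, -1.0, -0.001], [0.002, 0.001, -1.0]]
force: [0.6, -0.1, -0.8]
finger_gap: 0.535
grip_force: 41.8
```

Emit:
{"method": "move_arm", "body": {"targets": [{"dp": [0, -0.95, 0], "angular": [0, 0, 0], "gripper": 30}, {"dp": [0, -0.95, 0], "angular": [0, 0, 0], "gripper": 30}, {"dp": [0, -0.95, 0], "angular": [0, 0, 0], "gripper": 30}, {"dp": [0, -0.95, 0], "angular": [0, 0, 0], "gripper": 30}, {"dp": [0, -0.95, 0], "angular": [0, 0, 0], "gripper": 30}]}}

```text
clock: 29.15
eef_pos: [0.45, 0.1819, 0.1933]
ee_rot: [[1.0, -0.018, 0.002], [-0.018, -1.0, 0.0], [0.002, -0.0, -1.0]]
force: [0.6, -0.1, -0.7]
finger_gap: 0.537
grip_force: 41.8
```

Emit:
{"method": "move_arm", "body": {"targets": [{"dp": [0, -0.95, 0], "angular": [0, 0, 0], "gripper": 30}, {"dp": [0, -0.7, 0], "angular": [0, 0, 0], "gripper": 30}, {"dp": [0, -0.3, 0], "angular": [0, 0, 0], "gripper": 30}, {"dp": [0, 0, 0], "angular": [0, 0, 0], "gripper": 30}, {"dp": [0, 0, 0], "angular": [0, 0, 0], "gripper": 30}]}}

```text
clock: 29.65
eef_pos: [0.4519, 0.2771, 0.1925]
ee_rot: [[1.0, -0.017, 0.0], [-0.017, -1.0, -0.0], [0.0, 0.0, -1.0]]
force: [-0.3, 0.7, -0.9]
finger_gap: 0.538
grip_force: 41.8
```

Emit:
{"method": "move_arm", "body": {"targets": [{"dp": [0, -0.02, 0.4], "angular": [0, 0, 0], "gripper": 30}, {"dp": [0, 0, 0.8], "angular": [0, 0, 0], "gripper": 30}, {"dp": [0, 0, 0.9], "angular": [0, 0, 0], "gripper": 30}, {"dp": [0, 0, 0.7], "angular": [0, 0, 0], "gripper": 30}, {"dp": [0, 0, 0.4], "angular": [0, 0, 0], "gripper": 30}]}}

```text
clock: 30.15
eef_pos: [0.4512, 0.2753, 0.0296]
ee_rot: [[1.0, -0.02, -0.003], [-0.02, -1.0, -0.003], [-0.003, 0.003, -1.0]]
force: [-0.3, 0.1, -1.0]
finger_gap: 0.532
grip_force: 41.8
```

Emit:
{"method": "move_arm", "body": {"targets": [{"dp": [0, 0, 0.2], "angular": [0, 0, 0], "gripper": 30}, {"dp": [0, 0, 0], "angular": [0, 0, 0], "gripper": 30}, {"dp": [0, 0, 0], "angular": [0, 0, 0], "gripper": 30}]}}

```text
clock: 30.45
eef_pos: [0.4529, 0.2778, 0.0232]
ee_rot: [[1.0, -0.019, 0.001], [-0.019, -1.0, 0.0], [0.001, -0.0, -1.0]]
force: [-0.1, 0.0, -1.1]
finger_gap: 0.543
grip_force: 43.3
```

Emit:
{"method": "move_arm", "body": {"targets": [{"dp": [0, 0, 0.03], "angular": [0, 0, 0], "gripper": 30}, {"dp": [0, 0, 0], "angular": [0, 0, 0], "gripper": 70}, {"dp": [0, 0, 0], "angular": [0, 0, 0], "gripper": 70}, {"dp": [0, 0, -0.1], "angular": [0, 0, 0], "gripper": 70}, {"dp": [0, 0, -0.6], "angular": [0, 0, 0], "gripper": 70}]}}

```text
clock: 30.95
eef_pos: [0.4499, 0.2772, 0.0538]
ee_rot: [[1.0, -0.017, -0.005], [-0.017, -1.0, -0.003], [-0.005, 0.003, -1.0]]
force: [-0.1, 0.5, 0.7]
finger_gap: 0.699
grip_force: 0.0
```

Emit:
{"method": "move_arm", "body": {"targets": [{"dp": [0, 0, -0.9], "angular": [0, 0, 0], "gripper": 75}, {"dp": [0, 0, -0.9], "angular": [0, 0, 0], "gripper": 75}, {"dp": [0, 0, -0.9], "angular": [0, 0, 0], "gripper": 75}, {"dp": [0, 0.8, 0], "angular": [0, 0, 0], "gripper": 75}, {"dp": [0, 0.9, 0], "angular": [0, 0, 0], "gripper": 75}]}}

```text
clock: 31.45
eef_pos: [0.4508, 0.1951, 0.1932]
ee_rot: [[1.0, -0.013, 0.004], [-0.013, -1.0, 0.002], [0.004, -0.002, -1.0]]
force: [1.4, -1.1, -0.7]
finger_gap: 0.748
grip_force: 0.0
```

Emit:
{"method": "move_arm", "body": {"targets": [{"dp": [0, 0.9, 0], "angular": [0, 0, 0], "gripper": 60}, {"dp": [0, 0.9, 0], "angular": [0, 0, 0], "gripper": 60}, {"dp": [0, 0.5, 0], "angular": [0, 0, 0], "gripper": 60}, {"dp": [0, 0, 0], "angular": [0, 0, 0], "gripper": 60}]}}

```text
clock: 31.85
eef_pos: [0.4486, 0.0743, 0.1913]
ee_rot: [[1.0, -0.024, 0.001], [-0.024, -1.0, -0.001], [0.001, 0.001, -1.0]]
force: [0.5, -0.2, -0.3]
finger_gap: 0.601
grip_force: 0.0
```

```bash
cat >look2.py <<'E'
from h import *
s=st();print(np.round(s['qpos'],2))
c=snap('top','t_last.png');P=cloud(c);Z=P[...,2];print('top carrier');pots(P,(190,290),(170,290),.034,.06)
d=snap('side','s_last.png');Q=cloud(d)
for n,X in(('top',P),('side',Q)):
    Z=X[...,2];near=np.hypot(X[...,0]-.57,X[...,1]-.15)<.2
    m=near&(Z>.1)&(Z<.15); print(n,'tab',m.sum(), np.round(np.nanmedian(X[m],0),4) if m.sum() else '')
    m2=near&(Z>.05)&(Z<.135)&(np.abs((X[...,0]-.644)*np.sin(1.194)-(X[...,1]-.251)*np.cos(1.194))<.03)
    if m2.sum()>20: rect(X,m2,n+' gate')
    if m.sum()>20: rect(X,m,n+' tab')
m=(np.abs(P[...,1]+.123)<.09)&(P[...,0]>.37)&(P[...,0]<.7);Z=P[...,2]
rect(P,m&(Z>.05)&(Z<.07),'cover');
E
python3 look2.py
```

```text
t 31.85 p [0.4486 0.0743 0.1913] F [ 0.5 -0.2 -0.3] gap 0.601 gf 0.0
[[ 1.    -0.024  0.001]
 [-0.024 -1.    -0.001]
 [ 0.001  0.001 -1.   ]]
[ 0.19  0.06 -0.44  1.86  0.03  1.23 -1.85]
top carrier
blob 685 mean [0.5161 0.3437 0.0439] circ 0.5195 0.3151 0.1334
blob 210 mean [0.5876 0.3334 0.0454] circ 0.5889 0.335 0.0227
blob 234 mean [0.5442 0.2933 0.0452] circ 0.5451 0.2946 0.0232
blob 238 mean [0.4895 0.3219 0.0453] circ 0.4902 0.3237 0.0239
blob 241 mean [0.4499 0.277  0.0453] circ 0.4504 0.2774 0.0233
top tab 44 [0.4168 0.2193 0.1128]
top gate 245 c 0.6236 0.2001 wh 0.149 0.02 ang 69.2
top tab 44 c 0.5754 0.14 wh 0.019 0.378 ang 63.5
side tab 154 [0.5794 0.1119 0.1134]
side gate 799 c 0.6034 0.1464 wh 0.244 0.019 ang 68.8
side tab 154 c 0.5684 0.1245 wh 0.051 0.378 ang 61.9
cover 3738 c 0.5394 -0.1234 wh 0.112 0.249 ang 89.2
```

Emit:
{"method": "move_arm", "body": {"targets": [{"dp": [0, 0, 0], "angular": [0, 0, -0.1725], "gripper": 60}, {"dp": [0, 0, 0], "angular": [0, 0, -0.1725], "gripper": 60}, {"dp": [0, 0, 0], "angular": [0, 0, -0.1725], "gripper": 60}, {"dp": [0, 0, 0], "angular": [0, 0, -0.1725], "gripper": 60}, {"dp": [0, 0, 0], "angular": [0, 0, -0.1725], "gripper": 60}]}}

```text
clock: 32.45
eef_pos: [0.4483, 0.0808, 0.1911]
ee_rot: [[0.784, 0.62, 0.0], [0.62, -0.784, 0.001], [0.001, -0.0, -1.0]]
force: [-0.4, -0.1, -0.5]
finger_gap: 0.601
grip_force: 0.0
```

Emit:
{"method": "move_arm", "body": {"targets": [{"dp": [0, 0, 0], "angular": [0, 0, -0.1725], "gripper": 60}, {"dp": [0, 0, 0], "angular": [0, 0, -0.1725], "gripper": 60}, {"dp": [0, 0, 0], "angular": [0, 0, -0.1725], "gripper": 60}, {"dp": [0, 0, 0], "angular": [0, 0, -0.1725], "gripper": 60}, {"dp": [0, 0, 0], "angular": [0, 0, 0], "gripper": 60}]}}

```text
clock: 32.95
eef_pos: [0.4483, 0.0805, 0.191]
ee_rot: [[0.356, 0.935, 0.0], [0.935, -0.356, 0.001], [0.001, -0.0, -1.0]]
force: [0.5, -0.3, -0.4]
finger_gap: 0.6
grip_force: 0.0
```

Emit:
{"method": "move_arm", "body": {"targets": [{"dp": [0, 0, 0], "angular": [0, 0, 0], "gripper": 60}]}}

```text
clock: 33.05
eef_pos: [0.4483, 0.0799, 0.191]
ee_rot: [[0.362, 0.932, 0.0], [0.932, -0.362, 0.0], [0.0, -0.0, -1.0]]
force: [-0.6, -0.4, -0.4]
finger_gap: 0.598
grip_force: 0.0
```

Emit:
{"method": "move_arm", "body": {"targets": [{"dp": [0.34, 0.6, 0], "angular": [0, 0, 0], "gripper": 60}, {"dp": [0.34, 0.7, 0], "angular": [0, 0, 0], "gripper": 60}, {"dp": [0.34, 0.7, 0], "angular": [0, 0, 0], "gripper": 60}, {"dp": [0.32, 0.39, 0], "angular": [0, 0, 0], "gripper": 60}, {"dp": [0, 0, 0], "angular": [0, 0, 0], "gripper": 60}]}}

```text
clock: 33.55
eef_pos: [0.586, 0.0995, 0.1897]
ee_rot: [[0.363, 0.932, -0.001], [0.932, -0.363, 0.002], [0.001, -0.001, -1.0]]
force: [0.2, 0.7, -0.1]
finger_gap: 0.598
grip_force: 0.0
```

Emit:
{"method": "move_arm", "body": {"targets": [{"dp": [0, 0, 0.3], "angular": [0, 0, 0], "gripper": 60}, {"dp": [0, 0, 0.3], "angular": [0, 0, 0], "gripper": 60}, {"dp": [0, 0, 0], "angular": [0, 0, 0], "gripper": 60}]}}

```text
clock: 33.85
eef_pos: [0.5815, 0.0974, 0.1576]
ee_rot: [[0.361, 0.933, -0.005], [0.933, -0.361, -0.001], [-0.003, -0.004, -1.0]]
force: [-1.0, -0.0, -0.7]
finger_gap: 0.6
grip_force: 0.0
```

```bash
python3 - <<'E'
from h import *
st()
d=snap('side');cv2.imwrite('pics/s3.png',cv2.resize(d['pixels'][130:280,220:420,::-1],None,fx=4,fy=4))
Q=cloud(d);Z=Q[...,2]
m=(np.hypot(Q[...,0]-.584,Q[...,1]-.099)<.04)&(Z>.095)&(Z<.13);print(m.sum(),np.nanmean(Q[m],0))
E
```

```text
t 33.85 p [0.5815 0.0974 0.1576] F [-1.  -0.  -0.7] gap 0.6 gf 0.0
[[ 0.361  0.933 -0.005]
 [ 0.933 -0.361 -0.001]
 [-0.003 -0.004 -1.   ]]
81 [0.58505462 0.1035687  0.11475216]
```

View pics/s3.png

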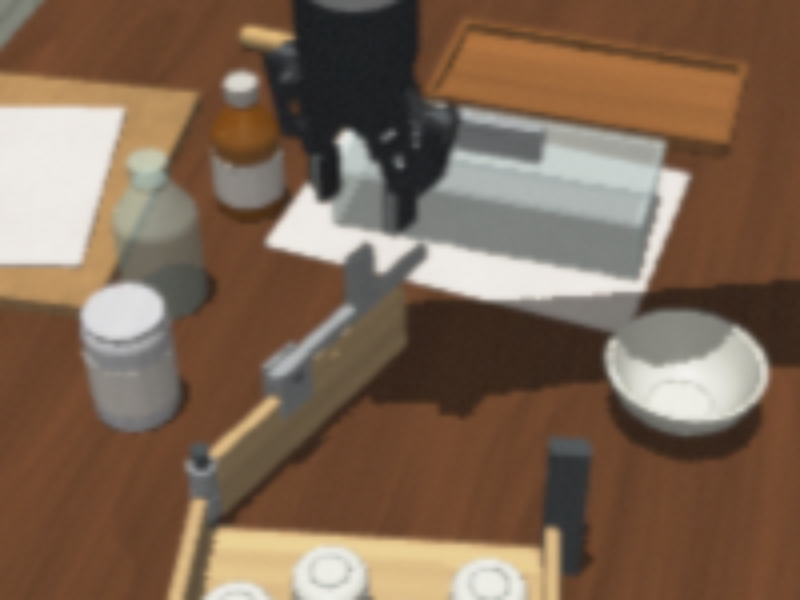

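Emit:
{"method": "move_arm", "body": {"targets": [{"dp": [0.05, 0.03, 0.4], "angular": [0, 0, 0], "gripper": 60}, {"dp": [0, 0, 0.5], "angular": [0, 0, 0], "gripper": 60}, {"dp": [0, 0, 0.25], "angular": [0, 0, 0], "gripper": 40}, {"dp": [0, 0, 0], "angular": [0, 0, 0], "gripper": 0}, {"dp": [0, 0, 0], "angular": [0, 0, 0], "gripper": 0}], "grip_force": 30}}

```text
clock: 34.4
eef_pos: [0.5864, 0.0998, 0.1041]
ee_rot: [[0.361, 0.933, 0.0], [0.933, -0.361, 0.0], [0.0, 0.0, -1.0]]
force: [-1.6, 0.8, -0.2]
finger_gap: 0.109
grip_force: 33.2
```

Emit:
{"method": "move_arm", "body": {"targets": [{"dp": [0, 0, 0], "angular": [0, 0, 0], "gripper": 0}, {"dp": [0, 0, 0], "angular": [0, 0, 0], "gripper": 0}, {"dp": [0, 0, 0], "angular": [0, 0, 0], "gripper": 0}]}}

```text
clock: 34.7
eef_pos: [0.5864, 0.0998, 0.104]
ee_rot: [[0.36, 0.933, 0.0], [0.933, -0.36, -0.0], [-0.0, 0.0, -1.0]]
force: [-2.9, -1.0, 0.8]
finger_gap: 0.113
grip_force: 33.3
```

Emit:
{"method": "move_arm", "body": {"targets": [{"dp": [0.05, 0, -0.07], "angular": [0, 0, 0], "gripper": 0}, {"dp": [0.05, 0, -0.08], "angular": [0, 0, 0], "gripper": 0}, {"dp": [0.1, 0, -0.14], "angular": [0, 0, 0], "gripper": 0}, {"dp": [0.12, 0, -0.13], "angular": [0, 0, 0], "gripper": 0}, {"dp": [0, 0, 0], "angular": [0, 0, 0], "gripper": 0}], "grip_force": 20}}

```text
clock: 35.2
eef_pos: [0.5928, 0.1163, 0.1259]
ee_rot: [[0.359, 0.933, 0.002], [0.933, -0.359, 0.001], [0.002, 0.002, -1.0]]
force: [-2.7, -2.1, 0.1]
finger_gap: 0.108
grip_force: 32.0
```

Emit:
{"method": "move_arm", "body": {"targets": [{"dp": [0, 0, 0], "angular": [0, 0, 0], "gripper": 0}]}}

```text
clock: 35.3
eef_pos: [0.5928, 0.1159, 0.1254]
ee_rot: [[0.36, 0.933, 0.002], [0.933, -0.36, 0.001], [0.002, 0.002, -1.0]]
force: [-2.8, -0.0, 2.6]
finger_gap: 0.111
grip_force: 32.5
```

```bash
python3 - <<'E'
from h import *
d=snap('side');cv2.imwrite('pics/s4.png',cv2.resize(d['pixels'][130:280,220:420,::-1],None,fx=4,fy=4))
E
```

```text
(no output)
```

View pics/s4.png

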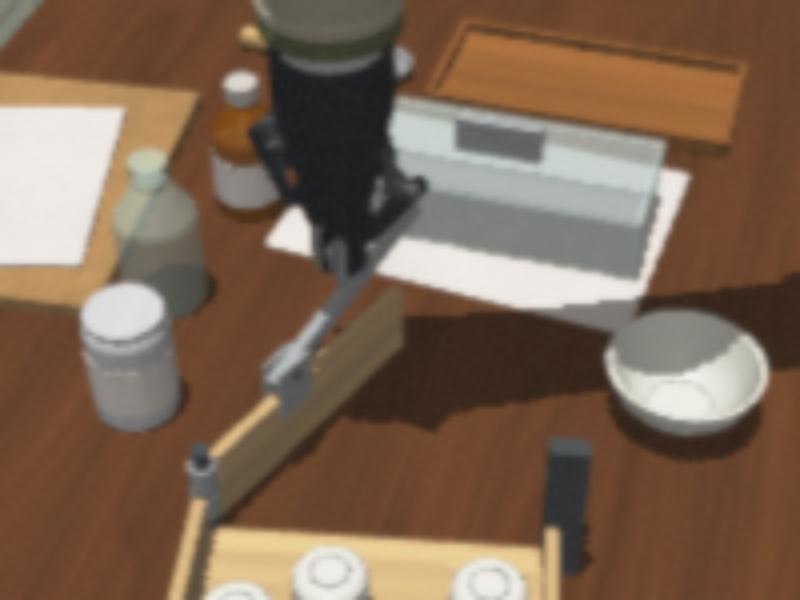

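Emit:
{"method": "move_arm", "body": {"targets": [{"dp": [0.006, -0.13, 0], "angular": [0, 0, 0.0578], "gripper": 0}, {"dp": [0.012, -0.261, 0], "angular": [0, 0, 0.1156], "gripper": 0}, {"dp": [0.012, -0.261, 0], "angular": [0, 0, 0.1156], "gripper": 0}, {"dp": [0.012, -0.261, 0], "angular": [0, 0, 0.1156], "gripper": 0}, {"dp": [0.012, -0.261, 0], "angular": [0, 0, 0.1156], "gripper": 0}]}}

```text
clock: 35.85
eef_pos: [0.5432, 0.1471, 0.1254]
ee_rot: [[0.704, 0.71, 0.002], [0.71, -0.704, 0.001], [0.002, 0.001, -1.0]]
force: [-3.0, -1.6, 4.1]
finger_gap: 0.109
grip_force: 33.1
```

```bash
cat > g.py <<'E'
from h import *
s=st();p=s['eef_pos'];h=np.array([.644,.2507]);d=p[:2]-h
print('r',np.hypot(*d),'dir',np.degrees(np.arctan2(-d[1],-d[0])),'yaw',np.degrees(np.arctan2(s['ee_rot'][1][0],s['ee_rot'][0][0])),np.round(s['qpos'],2),np.round(s['ft_torque'],2))
E
python3 g.py
```

```text
t 35.85 p [0.5432 0.1471 0.1254] F [-3.  -1.6  4.1] gap 0.109 gf 33.12670111656189
[[ 0.704  0.71   0.002]
 [ 0.71  -0.704  0.001]
 [ 0.002  0.001 -1.   ]]
r 0.14449311834949777 dir 45.77975818475601 yaw 45.24829136607016 [ 0.02  0.36 -0.42  1.68  0.16  1.14 -1.23] [-0.02  0.58  0.34]
```

Tracking well. Continue to about 14° carrier-yaw.

Emit:
{"method": "move_arm", "body": {"targets": [{"dp": [0.012, -0.261, 0], "angular": [0, 0, 0.1156], "gripper": 0}, {"dp": [0.012, -0.261, 0], "angular": [0, 0, 0.1156], "gripper": 0}, {"dp": [0.012, -0.261, 0], "angular": [0, 0, 0.1156], "gripper": 0}, {"dp": [0.012, -0.261, 0], "angular": [0, 0, 0.1156], "gripper": 0}, {"dp": [0.012, -0.261, 0], "angular": [0, 0, 0.1156], "gripper": 0}]}}

```text
clock: 36.35
eef_pos: [0.5078, 0.2023, 0.1255]
ee_rot: [[0.944, 0.33, 0.001], [0.33, -0.944, 0.001], [0.001, -0.0, -1.0]]
force: [-6.6, -2.3, 6.3]
finger_gap: 0.11
grip_force: 32.9
```

Emit:
{"method": "move_arm", "body": {"targets": [{"dp": [0.006, -0.13, 0], "angular": [0, 0, 0.0578], "gripper": 0}, {"dp": [0.003, -0.06, 0], "angular": [0, 0, 0.03], "gripper": 0}, {"dp": [0, 0, 0], "angular": [0, 0, 0], "gripper": 0}, {"dp": [0, 0, 0], "angular": [0, 0, 0], "gripper": 0}]}}

```text
clock: 36.75
eef_pos: [0.5049, 0.2117, 0.1256]
ee_rot: [[0.963, 0.268, -0.0], [0.268, -0.963, 0.001], [0.0, -0.001, -1.0]]
force: [-10.4, -2.0, 10.5]
finger_gap: 0.114
grip_force: 33.3
```

```bash
python3 g.py;  python3 - <<'E'
from h import *
d=snap('side');cv2.imwrite('pics/s5.png',cv2.resize(d['pixels'][200:330,230:390,::-1],None,fx=5,fy=4.6))
c=snap('top');P=cloud(c);Q=cloud(d)
for n,X in(('top',P),('side',Q)):
    Z=X[...,2]; m=(Z>.055)&(Z<.067)&(X[...,0]>.40)&(X[...,0]<.65)&(X[...,1]>.17)&(X[...,1]<.27)
    q=X[m][:,:2];
    if len(q)>20:
        l=cv2.fitLine(q.astype(np.float32),cv2.DIST_HUBER,0,.01,.01).ravel();print(n,len(q),np.degrees(np.arctan2(l[1],l[0])),q.min(0),q.max(0))
E
```

```text
t 36.75 p [0.5049 0.2117 0.1256] F [-10.4  -2.   10.5] gap 0.114 gf 33.34481120109558
[[ 0.963  0.268 -0.   ]
 [ 0.268 -0.963  0.001]
 [ 0.    -0.001 -1.   ]]
r 0.14447132136787938 dir 15.678964049405952 yaw 15.572958316736294 [-0.14  0.32 -0.38  1.72  0.13  1.13 -1.86] [-0.42  2.06  0.03]
side 435 15.831005 [0.40652912 0.19053462] [0.64964208 0.26114381]
```

View pics/s5.png

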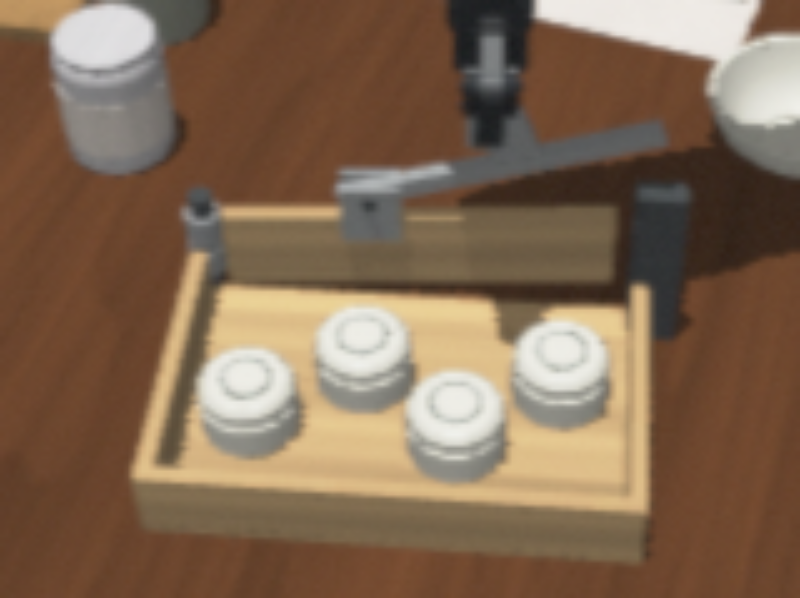

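Emit:
{"method": "move_arm", "body": {"targets": [{"dp": [-0.02, -0.1, -0.03], "angular": [0, 0, 0.045], "gripper": 0}, {"dp": [0, -0.08, 0], "angular": [0, 0, 0.035], "gripper": 0}, {"dp": [0, -0.05, 0], "angular": [0, 0, 0.02], "gripper": 0}, {"dp": [0, 0, 0], "angular": [0, 0, 0], "gripper": 0}]}}

```text
clock: 37.25
eef_pos: [0.5024, 0.2223, 0.1259]
ee_rot: [[0.981, 0.192, 0.001], [0.192, -0.981, 0.001], [0.001, -0.001, -1.0]]
force: [2.6, 2.3, -6.2]
finger_gap: 0.111
grip_force: 31.2
```

```bash
python3 g.py;  cat > g2.py <<'E'
from h import *
d=snap('side','s_last.png')
Q=cloud(d)
for n,X in(('side',Q),):
    Z=X[...,2]; m=(Z>.055)&(Z<.067)&(X[...,0]>.43)&(X[...,0]<.65)&(X[...,1]>.17)&(X[...,1]<.27)
    q=X[m][:,:2];l=cv2.fitLine(q.astype(np.float32),cv2.DIST_HUBER,0,.01,.01).ravel();print(n,len(q),np.degrees(np.arctan2(l[1],l[0])))
    m=(Z>.036)&(Z<.05)&(X[...,0]>.40)&(X[...,0]<.66)&(X[...,1]>.33)&(X[...,1]<.43)&(np.abs(X[...,1]-(.388+.19*(X[...,0]-.51)))<.025)
    q=X[m][:,:2];
    if len(q)>20:
        l=cv2.fitLine(q.astype(np.float32),cv2.DIST_HUBER,0,.01,.01).ravel();print('+y wall',len(q),np.degrees(np.arctan2(l[1],l[0])))
    m=(Z>.03)&(Z<.07)&(X[...,0]>.4)&(X[...,0]<.66)
E
python3 g2.py
```

```text
t 37.25 p [0.5024 0.2223 0.1259] F [ 2.6  2.3 -6.2] gap 0.111 gf 31.209145188331604
[[ 0.981  0.192  0.001]
 [ 0.192 -0.981  0.001]
 [ 0.001 -0.001 -1.   ]]
r 0.14444754411313987 dir 11.34771982440892 yaw 11.043890910540796 [-0.17  0.32 -0.37  1.71  0.13  1.13 -1.96] [ 0.46 -0.5   0.16]
side 410 11.646704
+y wall 594 11.0592575
```

Emit:
{"method": "move_arm", "body": {"targets": [{"dp": [0, -0.04, 0], "angular": [0, 0, 0.01], "gripper": 0}, {"dp": [0, -0.03, 0], "angular": [0, 0, 0], "gripper": 0}, {"dp": [0, 0, 0], "angular": [0, 0, 0], "gripper": 0}, {"dp": [0, 0, 0], "angular": [0, 0, 0], "gripper": 0}]}}

```text
clock: 37.7
eef_pos: [0.5021, 0.2231, 0.1258]
ee_rot: [[0.983, 0.182, 0.001], [0.182, -0.983, -0.002], [0.0, 0.002, -1.0]]
force: [4.6, -3.5, -3.8]
finger_gap: 0.109
grip_force: 31.6
```

```bash
python3 g.py;python3 g2.py
```

```text
t 37.7 p [0.5021 0.2231 0.1258] F [ 4.6 -3.5 -3.8] gap 0.109 gf 31.647380590438843
[[ 0.983  0.182  0.001]
 [ 0.182 -0.983 -0.002]
 [ 0.     0.002 -1.   ]]
r 0.14452078285079178 dir 11.004805424080171 yaw 10.465118610048298 [-0.17  0.32 -0.37  1.71  0.13  1.13 -1.97] [-0.66 -0.8   0.3 ]
side 392 11.332088
+y wall 591 11.440669
```

Emit:
{"method": "move_arm", "body": {"targets": [{"dp": [-0.1, 0, 0.12], "angular": [0, 0, 0], "gripper": 0}, {"dp": [0, 0, 0], "angular": [0, 0, 0], "gripper": 0}, {"dp": [0, 0, 0], "angular": [0, 0, 0], "gripper": 40}, {"dp": [0, 0, 0], "angular": [0, 0, 0], "gripper": 40}, {"dp": [0, 0, 0], "angular": [0, 0, 0], "gripper": 40}]}}

```text
clock: 38.25
eef_pos: [0.4964, 0.2243, 0.1202]
ee_rot: [[0.983, 0.183, 0.0], [0.183, -0.983, 0.001], [0.0, -0.001, -1.0]]
force: [0.3, -0.1, 0.4]
finger_gap: 0.4
grip_force: 0.0
```

```bash
python3 g.py;python3 g2.py; python3 - <<'E'
from h import *
d=cv2.imread('pics/s_last.png');cv2.imwrite('pics/s6.png',cv2.resize(d[180:310,230:390],None,fx=5,fy=4.6))
E
```

```text
t 38.25 p [0.4964 0.2243 0.1202] F [ 0.3 -0.1  0.4] gap 0.4 gf 0.0
[[ 0.983  0.183  0.   ]
 [ 0.183 -0.983  0.001]
 [ 0.    -0.001 -1.   ]]
r 0.1499585844235412 dir 10.151315736075555 yaw 10.569757985714492 [-0.17  0.32 -0.38  1.73  0.13  1.11 -1.97] [-0.04  0.02 -0.06]
side 393 11.749375
+y wall 600 10.947747
```

View pics/s6.png

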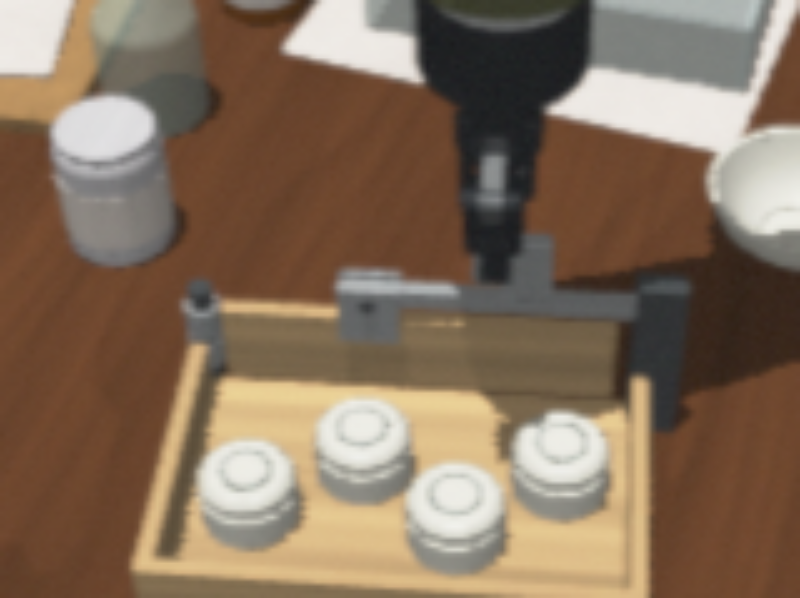

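Emit:
{"method": "move_arm", "body": {"targets": [{"dp": [0, 0, -0.3], "angular": [0, 0, 0], "gripper": 40}, {"dp": [0, 0, -0.7], "angular": [0, 0, 0], "gripper": 40}, {"dp": [0, 0, -0.7], "angular": [0, 0, 0], "gripper": 40}, {"dp": [0, 0, 0], "angular": [0, 0, 0.086], "gripper": 50}, {"dp": [0, 0, 0], "angular": [0, 0, 0.171], "gripper": 50}]}}

```text
clock: 38.8
eef_pos: [0.497, 0.2245, 0.2064]
ee_rot: [[1.0, -0.02, 0.003], [-0.02, -1.0, 0.001], [0.003, -0.001, -1.0]]
force: [-0.0, -0.6, -0.8]
finger_gap: 0.502
grip_force: 0.0
```

Emit:
{"method": "move_arm", "body": {"targets": [{"dp": [0.12, 0.7, 0], "angular": [0, 0, 0], "gripper": 50}, {"dp": [0.12, 0.9, 0], "angular": [0, 0, 0], "gripper": 50}, {"dp": [0.12, 0.9, 0], "angular": [0, 0, 0], "gripper": 50}, {"dp": [0.12, 0.95, 0], "angular": [0, 0, 0], "gripper": 50}, {"dp": [0.12, 0.95, 0], "angular": [0, 0, 0], "gripper": 50}]}}

```text
clock: 39.3
eef_pos: [0.5225, 0.0019, 0.2051]
ee_rot: [[1.0, -0.017, 0.001], [-0.017, -1.0, 0.0], [0.001, -0.0, -1.0]]
force: [0.8, 0.3, -0.2]
finger_gap: 0.498
grip_force: 0.0
```

Emit:
{"method": "move_arm", "body": {"targets": [{"dp": [0.12, 0.95, 0], "angular": [0, 0, 0], "gripper": 50}, {"dp": [0.12, 0.95, 0], "angular": [0, 0, 0], "gripper": 50}, {"dp": [0.12, 0.64, 0], "angular": [0, 0, 0], "gripper": 50}, {"dp": [0, 0, 0], "angular": [0, 0, 0], "gripper": 50}, {"dp": [0, 0, 0], "angular": [0, 0, 0], "gripper": 50}]}}

```text
clock: 39.8
eef_pos: [0.5383, -0.1243, 0.2046]
ee_rot: [[1.0, -0.019, -0.0], [-0.019, -1.0, 0.001], [-0.0, -0.001, -1.0]]
force: [0.1, 0.8, 0.8]
finger_gap: 0.503
grip_force: 0.0
```

```bash
cat > look3.py <<'E'
from h import *
s=st()
c=snap('top','t_last.png');d=snap('side','s_last.png');P=cloud(c);Q=cloud(d)
print('pots');pots(P,(190,290),(170,290),.04,.06)
for n,X in(('top',P),('side',Q)):
    Z=X[...,2]
    m=(np.abs(X[...,1]+.123)<.1)&(X[...,0]>.36)&(X[...,0]<.72)
    for a,b,k in((.05,.07,'cover'),(.083,.1,'grip')):
        if (m&(Z>a)&(Z<b)).sum()>20: rect(X,m&(Z>a)&(Z<b),n+k)
E
python3 look3.py; python3 g2.py
```

```text
t 39.8 p [ 0.5383 -0.1243  0.2046] F [0.1 0.8 0.8] gap 0.503 gf 0.0
[[ 1.    -0.019 -0.   ]
 [-0.019 -1.     0.001]
 [-0.    -0.001 -1.   ]]
pots
blob 47 mean [0.6378 0.2821 0.0449] circ 0.6376 0.2817 0.0194
blob 515 mean [0.4969 0.3529 0.0448] circ 0.5171 0.3221 0.1297
blob 210 mean [0.5886 0.3346 0.0457] circ 0.5893 0.3355 0.0227
blob 214 mean [0.5448 0.2943 0.0458] circ 0.5455 0.2946 0.0226
blob 212 mean [0.4897 0.3232 0.0457] circ 0.4905 0.3236 0.0227
blob 216 mean [0.4501 0.2778 0.0459] circ 0.4506 0.2783 0.0227
topcover 3166 c 0.5673 -0.12 wh 0.307 0.114 ang 1.3
topgrip 112 c 0.6133 -0.105 wh 0.222 0.021 ang 12.1
sidecover 1693 c 0.568 -0.1218 wh 0.305 0.121 ang 0.8
sidegrip 106 c 0.6138 -0.109 wh 0.217 0.023 ang 9.1
side 398 11.42119
+y wall 586 10.63222
```

Emit:
{"method": "move_arm", "body": {"targets": [{"dp": [0, -0.02, 0.5], "angular": [0, 0, 0], "gripper": 50}, {"dp": [0, 0, 0.9], "angular": [0, 0, 0], "gripper": 50}, {"dp": [0, 0, 0.8], "angular": [0, 0, 0], "gripper": 50}, {"dp": [0, 0, 0.5], "angular": [0, 0, 0], "gripper": 50}, {"dp": [0, 0, 0], "angular": [0, 0, 0], "gripper": 50}]}}

```text
clock: 40.45
eef_pos: [0.5356, -0.1208, 0.0662]
ee_rot: [[1.0, -0.015, -0.007], [-0.015, -1.0, 0.002], [-0.007, -0.002, -1.0]]
force: [-0.3, 0.1, 0.2]
finger_gap: 0.501
grip_force: 0.0
```

Emit:
{"method": "move_arm", "body": {"targets": [{"dp": [0, 0, 0], "angular": [0, 0, 0], "gripper": 50}, {"dp": [0, 0, 0], "angular": [0, 0, 0], "gripper": 50}]}}

```text
clock: 40.65
eef_pos: [0.5399, -0.1226, 0.072]
ee_rot: [[1.0, -0.017, 0.003], [-0.017, -1.0, -0.0], [0.003, 0.0, -1.0]]
force: [0.6, 0.1, -0.1]
finger_gap: 0.501
grip_force: 0.0
```

```bash
python3 - <<'E'
from h import *
s=st()
c=snap('top','t_last.png');d=snap('side','s_last.png');P=cloud(c);Q=cloud(d)
for n,X in(('top',P),('side',Q)):
    Z=X[...,2]
    m=(np.abs(X[...,1]+.123)<.1)&(X[...,0]>.36)&(X[...,0]<.69)
    rect(X,m&(Z>.052)&(Z<.068),n+'cover')
    m=(np.abs(X[...,1]+.315)<.1)&(X[...,0]>.33)&(X[...,0]<.66);m&=(Z>.009)&(Z<.022);rect(X,m,n+'tray')
E
```

```text
t 40.65 p [ 0.5399 -0.1226  0.072 ] F [ 0.6  0.1 -0.1] gap 0.501 gf 0.0
[[ 1.    -0.017  0.003]
 [-0.017 -1.    -0.   ]
 [ 0.003  0.    -1.   ]]
topcover 2310 c 0.5397 -0.1139 wh 0.093 0.248 ang 89.3
toptray 431 c 0.4993 -0.3609 wh 0.041 0.268 ang 89.2
sidecover 1574 c 0.541 -0.1221 wh 0.121 0.249 ang 88.2
sidetray 476 c 0.5015 -0.3122 wh 0.137 0.269 ang 89.6
```

Emit:
{"method": "move_arm", "body": {"targets": [{"dp": [-0.01, 0, 0.07], "angular": [0, 0, 0], "gripper": 40}, {"dp": [0, 0, 0], "angular": [0, 0, 0], "gripper": 0}, {"dp": [0, 0, 0], "angular": [0, 0, 0], "gripper": 0}, {"dp": [0, 0, 0], "angular": [0, 0, 0], "gripper": 0}, {"dp": [0, 0, 0], "angular": [0, 0, 0], "gripper": 0}], "grip_force": 50}}

```text
clock: 41.25
eef_pos: [0.5379, -0.1234, 0.0665]
ee_rot: [[1.0, -0.018, 0.0], [-0.018, -1.0, -0.0], [0.0, 0.0, -1.0]]
force: [-0.3, -2.3, 1.4]
finger_gap: 0.131
grip_force: 51.9
```

Emit:
{"method": "move_arm", "body": {"targets": [{"dp": [0, 0, 0], "angular": [0, 0, 0], "gripper": 0}]}}

```text
clock: 41.35
eef_pos: [0.5379, -0.1234, 0.0665]
ee_rot: [[1.0, -0.018, 0.0], [-0.018, -1.0, -0.0], [0.0, 0.0, -1.0]]
force: [-0.3, -2.3, 1.9]
finger_gap: 0.126
grip_force: 52.0
```

Emit:
{"method": "move_arm", "body": {"targets": [{"dp": [0, 0, -0.2], "angular": [0, 0, 0], "gripper": 0}, {"dp": [0, 0, -0.5], "angular": [0, 0, 0], "gripper": 0}, {"dp": [0, 0, -0.5], "angular": [0, 0, 0], "gripper": 0}, {"dp": [-0.1, 0.5, -0.1], "angular": [0, 0, 0], "gripper": 0}, {"dp": [-0.14, 0.8, 0], "angular": [0, 0, 0], "gripper": 0}]}}

```text
clock: 41.85
eef_pos: [0.5265, -0.1843, 0.1332]
ee_rot: [[1.0, -0.01, 0.003], [-0.01, -1.0, 0.002], [0.003, -0.002, -1.0]]
force: [0.4, -0.9, -3.8]
finger_gap: 0.131
grip_force: 51.1
```

Emit:
{"method": "move_arm", "body": {"targets": [{"dp": [-0.14, 0.8, 0], "angular": [0, 0, 0], "gripper": 0}, {"dp": [-0.14, 0.8, 0], "angular": [0, 0, 0], "gripper": 0}, {"dp": [-0.14, 0.6, 0], "angular": [0, 0, 0], "gripper": 0}, {"dp": [-0.06, 0.36, 0], "angular": [0, 0, 0], "gripper": 0}, {"dp": [0, 0, 0], "angular": [0, 0, 0], "gripper": 0}]}}

```text
clock: 42.35
eef_pos: [0.4965, -0.3187, 0.1311]
ee_rot: [[1.0, -0.023, -0.001], [-0.023, -1.0, -0.001], [-0.001, 0.001, -1.0]]
force: [-0.1, -0.6, -3.8]
finger_gap: 0.129
grip_force: 51.1
```

Emit:
{"method": "move_arm", "body": {"targets": [{"dp": [0, 0, 0], "angular": [0, 0, 0], "gripper": 0}, {"dp": [0, 0, 0], "angular": [0, 0, 0], "gripper": 0}, {"dp": [0, 0, 0], "angular": [0, 0, 0], "gripper": 0}]}}

```text
clock: 42.65
eef_pos: [0.4991, -0.3136, 0.1313]
ee_rot: [[1.0, -0.015, 0.0], [-0.015, -1.0, 0.001], [0.0, -0.001, -1.0]]
force: [0.3, -0.6, -4.5]
finger_gap: 0.131
grip_force: 51.1
```

Emit:
{"method": "move_arm", "body": {"targets": [{"dp": [0, 0, 0.25], "angular": [0, 0, 0], "gripper": 0}, {"dp": [0, 0, 0.3], "angular": [0, 0, 0], "gripper": 0}, {"dp": [0, 0, 0.15], "angular": [0, 0, 0], "gripper": 0}, {"dp": [0, 0, 0], "angular": [0, 0, 0], "gripper": 0}, {"dp": [0, 0, 0], "angular": [0, 0, 0], "gripper": 0}]}}

```text
clock: 43.15
eef_pos: [0.4985, -0.3151, 0.0963]
ee_rot: [[1.0, -0.017, -0.0], [-0.017, -1.0, 0.0], [-0.0, -0.0, -1.0]]
force: [0.0, -0.4, -3.2]
finger_gap: 0.127
grip_force: 50.9
```

Emit:
{"method": "move_arm", "body": {"targets": [{"dp": [0, 0, 0], "angular": [0, 0, 0], "gripper": 0}, {"dp": [0, 0, 0], "angular": [0, 0, 0], "gripper": 0}, {"dp": [0, 0, 0], "angular": [0, 0, 0], "gripper": 0}]}}

```text
clock: 43.45
eef_pos: [0.4987, -0.3155, 0.0968]
ee_rot: [[1.0, -0.018, 0.001], [-0.018, -1.0, -0.0], [0.001, 0.0, -1.0]]
force: [-0.2, 0.4, -4.4]
finger_gap: 0.127
grip_force: 51.0
```

```bash
python3 - <<'E'
from h import *
s=st()
for n in('top','side'):
    X=cloud(snap(n,n+'_l.png'));Z=X[...,2]
    m=(np.abs(X[...,1]+.315)<.1)&(X[...,0]>.33)&(X[...,0]<.67)
    rect(X,m&(Z>.075)&(Z<.09),n+'cover')
    rect(X,m&(Z>.010)&(Z<.020),n+'tray')
E
```

```text
t 43.45 p [ 0.4987 -0.3155  0.0968] F [-0.2  0.4 -4.4] gap 0.127 gf 50.95946788787842
[[ 1.    -0.018  0.001]
 [-0.018 -1.    -0.   ]
 [ 0.001  0.    -1.   ]]
topcover 1668 c 0.5009 -0.315 wh 0.113 0.249 ang 88.9
toptray 418 c 0.5177 -0.3131 wh 0.13 0.304 ang 89.2
sidecover 521 c 0.5023 -0.3141 wh 0.12 0.249 ang 88.7
sidetray 261 c 0.5177 -0.3113 wh 0.135 0.301 ang 89.3
```

Emit:
{"method": "move_arm", "body": {"targets": [{"dp": [0, 0, 0.15], "angular": [0, 0, 0], "gripper": 0}, {"dp": [0, 0, 0.15], "angular": [0, 0, 0], "gripper": 0}, {"dp": [0, 0, 0.1], "angular": [0, 0, 0], "gripper": 0}, {"dp": [0, 0, 0.06], "angular": [0, 0, 0], "gripper": 0}, {"dp": [0, 0, 0.0], "angular": [0, 0, 0], "gripper": 0}]}}

```text
clock: 44.05
eef_pos: [0.4983, -0.3151, 0.0729]
ee_rot: [[1.0, -0.018, -0.001], [-0.018, -1.0, 0.0], [-0.001, -0.0, -1.0]]
force: [0.4, -0.5, -3.9]
finger_gap: 0.133
grip_force: 51.1
```

Emit:
{"method": "move_arm", "body": {"targets": [{"dp": [0, 0, 0.04], "angular": [0, 0, 0], "gripper": 0}, {"dp": [0, 0, 0], "angular": [0, 0, 0], "gripper": 0}]}}

```text
clock: 44.25
eef_pos: [0.4986, -0.3154, 0.0725]
ee_rot: [[1.0, -0.018, 0.001], [-0.018, -1.0, -0.0], [0.001, 0.0, -1.0]]
force: [-4.4, 3.1, 6.2]
finger_gap: 0.126
grip_force: 52.6
```

Contact at the expected plate height. Release and rise.

Emit:
{"method": "move_arm", "body": {"targets": [{"dp": [0, 0, 0], "angular": [0, 0, 0], "gripper": 40}, {"dp": [0, 0, 0], "angular": [0, 0, 0], "gripper": 40}, {"dp": [0, 0, 0], "angular": [0, 0, 0], "gripper": 40}, {"dp": [0, 0, -0.3], "angular": [0, 0, 0], "gripper": 40}, {"dp": [0, 0, -0.7], "angular": [0, 0, 0], "gripper": 40}]}}

```text
clock: 44.75
eef_pos: [0.4967, -0.3142, 0.1196]
ee_rot: [[1.0, -0.018, -0.005], [-0.017, -1.0, 0.003], [-0.005, -0.003, -1.0]]
force: [0.3, -0.3, 0.4]
finger_gap: 0.401
grip_force: 0.0
```

Emit:
{"method": "move_arm", "body": {"targets": [{"dp": [0, 0, -0.8], "angular": [0, 0, 0], "gripper": 40}, {"dp": [0, 0, -0.6], "angular": [0, 0, 0], "gripper": 40}, {"dp": [0, -0.9, 0], "angular": [0, 0, 0], "gripper": 40}, {"dp": [0, -0.95, 0], "angular": [0, 0, 0], "gripper": 40}, {"dp": [0, -0.95, 0], "angular": [0, 0, 0], "gripper": 40}]}}

```text
clock: 45.25
eef_pos: [0.5011, -0.1741, 0.1929]
ee_rot: [[1.0, -0.019, 0.002], [-0.019, -1.0, -0.001], [0.002, 0.001, -1.0]]
force: [0.9, 0.7, 0.0]
finger_gap: 0.4
grip_force: 0.0
```

Emit:
{"method": "move_arm", "body": {"targets": [{"dp": [0, -0.95, 0], "angular": [0, 0, 0], "gripper": 40}, {"dp": [0, -0.95, 0], "angular": [0, 0, 0], "gripper": 40}, {"dp": [0, -0.5, 0], "angular": [0, 0, 0], "gripper": 40}, {"dp": [0, 0, 0], "angular": [0, 0, 0], "gripper": 40}, {"dp": [0, 0, 0], "angular": [0, 0, 0], "gripper": 40}]}}

```text
clock: 45.75
eef_pos: [0.5033, -0.0553, 0.1924]
ee_rot: [[1.0, -0.016, 0.001], [-0.016, -1.0, -0.001], [0.001, 0.001, -1.0]]
force: [0.5, -0.8, -0.3]
finger_gap: 0.399
grip_force: 0.0
```

```bash
python3 - <<'E'
from h import *
s=st()
for n in('top','side'):
    X=cloud(snap(n,n+'_f.png'));Z=X[...,2]
    m=(np.abs(X[...,1]+.315)<.1)&(X[...,0]>.33)&(X[...,0]<.67)
    rect(X,m&(Z>.06)&(Z<.072),n+'cover');q=X[m&(Z>.055)&(Z<.08)];A=np.c_[q[:,:2]-[.5,-.315],np.ones(len(q))];print('plane',np.linalg.lstsq(A,q[:,2],rcond=None)[0])
    m&=(X[...,0]>.355)&(X[...,0]<.645)
    rect(X,m&(Z>.010)&(Z<.020),n+'tray')
    if n=='top': print('pots');pots(X,(190,290),(170,290),.04,.06)
    m=(Z>.07)&(Z<.135)&(X[...,0]>.4)&(X[...,0]<.6)&(X[...,1]>.17)&(X[...,1]<.27);q=X[m]
    print(n,'bar',len(q))
    e=(X[...,0]-.644)*np.cos(.194)+(X[...,1]-.2507)*np.sin(.194);w=-(X[...,0]-.644)*np.sin(.194)+(X[...,1]-.2507)*np.cos(.194)
    for a in range(90,215,20):
        k=(np.abs(-e-a/1000)<.01)&(np.abs(w)<.03)&(Z>.07)&(Z<.1); 
        if k.sum()>2: print(a,k.sum(),round(float(np.percentile(Z[k],85)),4),round(float(np.median(w[k])),4))
E
python3 g2.py
```

```text
t 45.75 p [ 0.5033 -0.0553  0.1924] F [ 0.5 -0.8 -0.3] gap 0.399 gf 0.0
[[ 1.    -0.016  0.001]
 [-0.016 -1.    -0.001]
 [ 0.001  0.001 -1.   ]]
topcover 2994 c 0.5009 -0.3226 wh 0.099 0.249 ang 88.6
plane [0.00053375 0.00320111 0.06608394]
toptray 81 c 0.3705 -0.3394 wh 0.074 0.011 ang 88.9
pots
blob 130 mean [0.6312 0.3157 0.0448] circ 0.6333 0.3165 0.0537
blob 243 mean [0.5423 0.3835 0.0449] circ 0.5349 0.3769 0.0877
blob 191 mean [0.5882 0.3358 0.0461] circ 0.5887 0.3355 0.0221
blob 219 mean [0.5441 0.2931 0.0454] circ 0.5444 0.2941 0.0232
blob 225 mean [0.4901 0.3221 0.0456] circ 0.4893 0.3233 0.0234
blob 222 mean [0.4504 0.2781 0.0457] circ 0.4505 0.2777 0.0231
blob 75 mean [0.4171 0.3602 0.0448] circ 0.4185 0.3604 0.0257
blob 54 mean [0.4146 0.2692 0.0448] circ 0.4163 0.2694 0.0214
blob 60 mean [0.4041 0.3215 0.0449] circ 0.404 0.322 0.023
top bar 428
90 54 0.0913 -0.0006
110 30 0.0892 -0.0006
130 29 0.0887 -0.0001
150 11 0.0934 -0.0028
170 11 0.0925 -0.0018
190 29 0.0891 -0.0005
210 40 0.0891 -0.0009
sidecover 922 c 0.5021 -0.3131 wh 0.115 0.249 ang 89.5
plane [ 0.00136087 -0.04139575  0.06685341]
sidetray 356 c 0.5012 -0.3115 wh 0.136 0.268 ang 89.5
side bar 692
90 87 0.0904 0.0064
110 41 0.088 0.0027
130 48 0.0879 0.003
150 48 0.094 0.0032
170 54 0.0951 0.0033
190 47 0.0882 0.0025
210 67 0.0891 0.0042
side 390 11.448964
+y wall 585 10.646014
```

View pics/top_f.png

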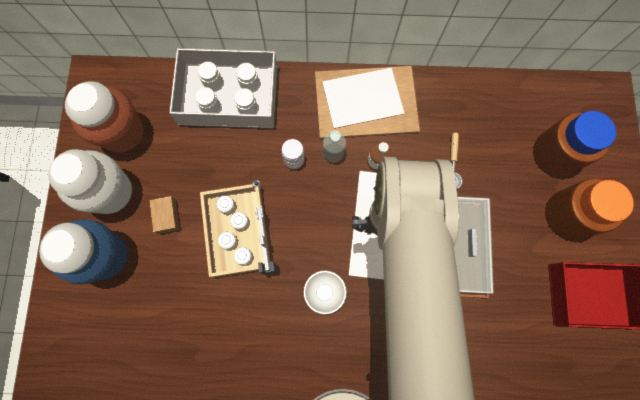

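```bash
python3 -c "
from workcell import r
print(r.hand_in())"
```

```text
the job is handed in; nothing more can be done
None
```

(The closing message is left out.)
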